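# Hook the tote out, load the fixture pallet, push the tote back

## Robot

A 6-joint arm with a two-finger parallel gripper is mounted at the origin on the work surface. World frame = base frame: x ahead of the robot, y to its left, z up, the work surface at z = 0. Lengths are in mm, angles in rad, forces in N, time in s.
With the tool pointing down it reaches from about 275 to 975 mm from the base axis. Payload 8.4 kg.
Tool frame: the origin (TCP) lies at the centre of the arm's flange, where the gripper is bolted on; the fingertips stand 190 mm ahead of it and the grasp point (between the pads) lies manip.grip_point_offset ahead of it (manip.grip_point_offset is the distance from the TCP to the grasp point, in mm); z points along the fingers, y is the line along which they close (so a half turn about z gives the same grasp; the last joint's range is limited). The gripper opens to 92 mm and grips with 3 to 60 N. Pads are 20 mm wide; open, the fingers measure 128 mm over their backs; the gripper's body (75 mm by 189 mm) begins 69 mm behind the grasp point.
Start: joints at [1.252, 0.353, 1.633, -0, 1.155, -0.002], TCP at [194.704, 593.902, 404.683] pointing down, gripper open.
Joint ranges: [-2.63, 2.63], [-0.92, 2.1], [0.06, 2.66], [-1.3, 4.44], [0, 2.69], [-3.02, 3.02]. Speed limits (rad/s): [2.22, 2.22, 2.79, 3.14, 3.14, 3.14].

## Interface

Orientations are given as a 3x3 rotation matrix whose columns are the frame's x, y, z axes.
In Python, from bench import manip, viewer gives the robot as it stands. The module is installed in compiled form; this text tells all that it offers.
- The arm moves only by the shell command python3 -m crank 'ROWS' [OPENING] [FORCE]. ROWS is JSON, a list of rows, each an object of numbers: "tx", "ty", "tz": the shift along the tool's x, y, z as a fraction of full scale; "rx", "ry", "rz": the turn, a rotation vector about the tool's x, y, z as a fraction of full scale. In form: [{"tx": .., "ty": .., "tz": .., "rx": .., "ry": .., "rz": ..}, ...]. A call has 1 to 20 rows; each row is the pose to reach, as a shift and turn from the pose commanded when the call began, along the tool's axes at that moment; what a row does not reach only later rows make up. Full scale, the value 1, is 250 mm for a shift and 60 degrees for a turn. A row lasts 1/10 s, in which the tool goes at most 50 mm and 8.59 degrees, less where a joint would pass 70% of its speed; a pose out of reach is approached as far as the arm can. A call with a number of a shift or a turn outside -1 to 1 is refused whole. A call with a gripper value outside its range is refused whole. OPENING is the finger opening in mm, from 0 to 91.9, set as the call begins (- or left out, the last holds). The fingers move at their own pace and stop on an object; FORCE is the grip in N (left out, the last holds). Time passes only in rows, so rows that repeat a pose let the fingers close. It gives the time, the measured TCP pose, the force, the opening and the grip force at its end, in the units of the state.
- manip.get_state(): the state, without advancing time (a new reading comes with each control period).
- viewer.grab_frame(name): name is "scene" or "top" or "wrist"; returns the picture (384x512x3 uint8, red, green, blue); there is no depth.
- viewer.camera_info(name): a dict with "fov_y" (degrees; the focal length in pixels is half the picture's height over the tangent of half this angle, whatever the lens; pixels are square), "cx", "cy" (the principal point, pixels), "R" (3x3) and "t" (3): a world point X has camera coordinates R X + t. Camera axes: x right, y down, z forward; pixel columns grow to the right and rows downward; lengths in mm; the calibration is good to about 2 mm. A picture is of the moment at which its call begins: read the wrist's pose just before it. camera_info takes no time and is no camera call; for the wrist camera it gives the pose at the moment of the call.
- manip.job_done(): hands the job in; it is judged then, once.
The state is a dict: "time": time; "joint_positions": joint angles; "qd": joint speeds; "tau": joint torques, N m; "position": TCP position; "tool_rot": TCP orientation; "wrist_force": force on the tool from outside, world axes, zero at the start; "moment": the same for the moment, N m; "gripper_width": opening from 0.0 (shut) to 1.0 (fully open); "grasp_force": force on a finger pad.
Only numpy, scipy, OpenCV 4.12 (cv2) and the standard library are available. Lean on these libraries where they do the work, as an engineer would, in place of code of your own. Each camera call takes 0.05 s, during which the arm holds its last target. There are 200 camera calls.

## Task

Take the pallet hook from its rubber mat, hook it over the front lip of the tote in the low wire shelf, drag the tote forward wholly out in front of the shelf, and stand the hook back on its mat. Seat every metal blank from the tote (two or three) fully home and flat in a pocket of its own shape in the steel fixture pallet. Then push the empty tote wholly back into the shelf with the hook and stand the hook upright on its mat again; never touch the tote with the gripper while any of it is in the shelf, and leave the oil bottle, gauge case and screwdriver alone.

Things in the scene. Friction and masses are not known exactly. Their poses are not given: they have to be found in the camera images.
- hook_grip (a point): Pallet hook, centre of its grip block: light wood, 100 mm long (x), 24 mm wide (y, pinch here), 50 mm tall, hook 0.3 kg. Its foot is 25 mm below this point. Hook +x points from grip to blade. A 10 mm steel shank runs along +x to the blade, its underside 10 mm above this point. The hook stands by itself on the grip's foot and the blade's lower edge.
- hook_tip (a point): Middle of the lower edge of the hook's downturned steel blade, 115 mm ahead (+x) of the grip centre and 25 mm below it, level with the foot. The blade is a plate 6 mm thick (x), 50 mm wide (y), 45 mm tall; it hangs 35 mm below the underside of the shank.
- mat: Black rubber mat fixed on the bench, 230 mm (x) by 120 mm (y) by 5 mm thick, the hook's place; origin at the centre of its underside. At the start the hook stands on it, blade towards about mat +x, grip centre about 35 mm to -x of the mat's middle.
- shelf: Low fixed shelf on green steel posts, with no floor of its own (the bench is): 440 mm wide (y), 260 mm deep (x), 160 mm high. Origin on the bench at the middle of its front edge; +x runs into the shelf, away from the robot. The top is a wire deck, underside 146 mm above the bench. Front open between the posts (400 mm clear); a 30 mm high stop rail at the very back.
- tote: Loose shallow grey plastic tote, open on top: 130 mm (x) by 320 mm (y) by 55 mm high, walls and floor 5 mm, 0.5 kg empty. Origin at the centre of its underside; the front lip (top edge of the front wall) is at x = -65 mm. A divider 40 mm above the bench, 35 to 39 mm behind the lip's outer face, leaves a free channel 30 mm wide behind the lip. Behind it the blanks lie on the floor in a row along y, 94 mm apart, between low bars (13 mm above the bench).
- jaw1_mid (a point): Centre of an oblong aluminium blank, 76 mm (x) by 40 mm (y) by 45 mm tall (z), 0.3 kg, two dark bores on top. Lies in the tote, its x roughly along the tote's x. None if absent.
- jaw2_mid (a point): Centre of a second blank just like jaw1. None if absent.
- collet_block_mid (a point): Centre of a square aluminium blank, 50 mm (x) by 50 mm (y) by 45 mm tall (z), 0.3 kg, one large dark bore on top. Lies in the tote. None if absent.
- fixture: Fixed dark steel fixture pallet on the bench, 290 mm (x) by 115 mm (y) by 20 mm thick, with three pockets 12 mm deep in a row along its x. Origin at the centre of its underside.
- pocket_long1 (a point): Centre of the mouth of an oblong pocket, level with the pallet's top face: 43 mm along the pallet's x by 79 mm along its y, 12 mm deep (1.5 mm of play all round for an oblong blank, which stands out 33 mm when home), small lead-in chamfer. At x = -92 mm of the pallet. Axes as the pallet's.
- pocket_long2 (a point): The same for the second oblong pocket, in the middle of the pallet (x = 0). Either oblong blank may go in either oblong pocket.
- pocket_square (a point): The same for the square pocket, 53 mm by 53 mm, 12 mm deep, at x = +92 mm of the pallet, for the square blank.
- oil_bottle: Bystander: white plastic bottle, 60 mm across, 170 mm tall, origin under its centre. Leave alone.
- gauge_case: Bystander: dark wooden case 60 by 110 by 30 mm, origin under its centre. Leave alone.
- screwdriver: Bystander: screwdriver lying on the bench. Leave alone.
Mind the look-alikes: they are no part of the job. What is shaped like the part that bears hook_grip but purple or yellow is not meant.

How it is judged (in metres and radians):
On the way, in this order (a step that is already met when the one before it is completed fails the run):
1. the hook's blade is behind the front lip, inside the tote, and pulls on it while the tote is still in the shelf (contact force between hook and tote above 0.5 N and x of hook_tip in the frame of tote between -0.065 and -0.02 m and z of hook_tip in the frame of tote below 0.053 m and x of tote in the frame of shelf above -0.062 m), for 0.1 s.
2. the tote is wholly out in front of the shelf (not (x of tote in the frame of shelf above -0.062 m)), for 0.2 s.
3. the hook has been stood back on its mat while the tote is out (not (x of tote in the frame of shelf above -0.062 m) and x of hook_grip in the frame of mat between -0.125 and 0.125 m and y of hook_grip in the frame of mat between -0.07 and 0.07 m and z of hook_grip in the frame of mat below 0.036 m and angle between hook_grip's own z axis and vertical below 0.2 rad and contact force between the fingers and hook below 0.2 N), for 0.2 s.
4. every blank is home in its pocket while the tote is still out (not (x of tote in the frame of shelf above -0.062 m) and ((horizontal distance between jaw1_mid and pocket_long1 below 0.005 m and z of jaw1_mid in the frame of pocket_long1 between 0.005 and 0.0135 m and angle between jaw1_mid's own z axis and vertical below 0.06 rad) or (horizontal distance between jaw1_mid and pocket_long2 below 0.005 m and z of jaw1_mid in the frame of pocket_long2 between 0.005 and 0.0135 m and angle between jaw1_mid's own z axis and vertical below 0.06 rad)) and ((horizontal distance between jaw2_mid and pocket_long1 below 0.005 m and z of jaw2_mid in the frame of pocket_long1 between 0.005 and 0.0135 m and angle between jaw2_mid's own z axis and vertical below 0.06 rad) or (horizontal distance between jaw2_mid and pocket_long2 below 0.005 m and z of jaw2_mid in the frame of pocket_long2 between 0.005 and 0.0135 m and angle between jaw2_mid's own z axis and vertical below 0.06 rad)) and horizontal distance between collet_block_mid and pocket_square below 0.005 m and z of collet_block_mid in the frame of pocket_square between 0.005 and 0.0135 m and angle between collet_block_mid's own z axis and vertical below 0.06 rad), for 0.2 s.
At the end, for the whole second after the job is handed in: Each blank is in a pocket of its shape, within 5 mm of centre, within 3 mm of fully down, level; the hook stands upright (0.2 rad), grip centre over the mat; the empty tote stands level in the shelf, its lip at most 3 mm in front of the shelf's front edge; all at rest (((horizontal distance between jaw1_mid and pocket_long1 below 0.005 m and z of jaw1_mid in the frame of pocket_long1 between 0.005 and 0.0135 m and angle between jaw1_mid's own z axis and vertical below 0.06 rad) or (horizontal distance between jaw1_mid and pocket_long2 below 0.005 m and z of jaw1_mid in the frame of pocket_long2 between 0.005 and 0.0135 m and angle between jaw1_mid's own z axis and vertical below 0.06 rad)) and ((horizontal distance between jaw2_mid and pocket_long1 below 0.005 m and z of jaw2_mid in the frame of pocket_long1 between 0.005 and 0.0135 m and angle between jaw2_mid's own z axis and vertical below 0.06 rad) or (horizontal distance between jaw2_mid and pocket_long2 below 0.005 m and z of jaw2_mid in the frame of pocket_long2 between 0.005 and 0.0135 m and angle between jaw2_mid's own z axis and vertical below 0.06 rad)) and horizontal distance between collet_block_mid and pocket_square below 0.005 m and z of collet_block_mid in the frame of pocket_square between 0.005 and 0.0135 m and angle between collet_block_mid's own z axis and vertical below 0.06 rad and linear speed of each of jaw1, jaw2, collet_block, hook, tote below 0.03 m/s and x of hook_grip in the frame of mat between -0.125 and 0.125 m and y of hook_grip in the frame of mat between -0.07 and 0.07 m and z of hook_grip in the frame of mat below 0.036 m and angle between hook_grip's own z axis and vertical below 0.2 rad and contact force between the fingers and hook below 0.2 N and x of tote in the frame of shelf above 0.062 m and angle between tote's own z axis and vertical below 0.05 rad); the robot touches nothing.
It fails at once if the gripper or arm touches the tote while it is still in the shelf (x of tote in the frame of shelf above -0.062 m and contact force between any of the fingers, the arm and tote above 1 N).
It fails at once if the oil bottle is moved by more than 3 cm (distance of oil_bottle from where it was at the start of the episode above 0.03 m).
It fails at once if the gauge case is moved by more than 3 cm (distance of gauge_case from where it was at the start of the episode above 0.03 m).
It fails at once if the screwdriver is moved by more than 3 cm (distance of screwdriver from where it was at the start of the episode above 0.03 m).
Of jaw1, jaw2, collet_block only 2 to 3 are there at a start; the rules pass over those that are not, and their reading is None.
At some moment in a run one of jaw1, jaw2, collet_block may be knocked a few centimetres aside while the robot is not near it.
It also fails if it takes over 210 s, if anything falls off the work surface, if the arm or the gripper's body presses on something with over 40 N, if the wrist force passes 120 N, or if a joint passes its speed limit or range.

## Working session

There is one attempt and no reset: what is moved stays moved. The work goes in short steps, Python scripts to look and compute and a shell command to move; the robot and the scene stay as the last step left them, time stands still between calls to the robot, and variables do not carry over. Pictures are saved under pics/ and viewed, at most 14 in all, crops included, and the job is handed in when it is done.

```bash
mkdir -p pics; cat > h.py <<'E'
import numpy as np, cv2
from bench import manip, viewer
def info(n):
    c=viewer.camera_info(n); f=192/np.tan(np.radians(c["fov_y"])/2); return f,c["cx"],c["cy"],np.array(c["R"]),np.array(c["t"])
def px(n,u,v,z,c=None):
    f,cx,cy,R,t=c or info(n); d=R.T@np.array([(u-cx)/f,(v-cy)/f,1]); o=-R.T@t
    return (o+d*(z-o[2])/d[2]).round(1)
def proj(n,X,c=None):
    f,cx,cy,R,t=c or info(n); p=R@np.array(X)+t; return (f*p[0]/p[2]+cx).round(1),(f*p[1]/p[2]+cy).round(1)
def grab(n,name,crop=None,s=1.5):
    im=viewer.grab_frame(n)[:,:,::-1]
    cv2.imwrite(f"pics/{name}_raw.png",im)
    if crop: u0,v0,u1,v1=crop; im=im[v0:v1,u0:u1]
    cv2.imwrite(f"pics/{name}.png",cv2.resize(im,None,fx=s,fy=s,interpolation=cv2.INTER_CUBIC))
def st():
    s=manip.get_state(); print("t",round(s["time"],2),"p",np.round(s["position"],1),"w",np.round(s["wrist_force"],1),"gw",round(s["gripper_width"],3),"gf",round(s["grasp_force"],1)); print(np.round(s["tool_rot"],3).tolist(), np.round(s["joint_positions"],2)); return s
E
python3 - <<'E'
from h import *
st(); print(manip.grip_point_offset)
for n in ("scene","top","wrist"):
    print(n,info(n)); grab(n,n+"0")
E
```

```text
t 0.0 p [194.6 593.7 404. ] w [0.7 0.4 0.1] gw 1.0 gf 0.0
[[-0.95, 0.312, -0.0], [0.312, 0.95, -0.001], [0.0, -0.001, -1.0]] [ 1.25  0.35  1.63  0.    1.16 -0.  ]
171.4
scene (np.float64(371.42820144638847), 262.3664539615355, 192.57049359322158, array([[ 0.4304445 ,  0.90249636,  0.01475975],
       [ 0.67932405, -0.31314886, -0.66366906],
       [-0.59433691,  0.29569936, -0.74788069]]), array([-188.63740369, -345.13496748, 1786.85507058]))
top (np.float64(371.3869172842873), 250.42120011378054, 183.40948257265737, array([[ 0.02924735, -0.99955909,  0.00512096],
       [-0.9948948 , -0.02960514, -0.09647737],
       [ 0.09658643, -0.00227311, -0.99532201]]), array([ -88.36852581,  561.82386942, 1465.5590137 ]))
wrist (np.float64(317.2451777359399), 253.93734518939817, 193.13470876992, array([[ 0.31157227,  0.95021993, -0.00219363],
       [ 0.91834501, -0.3005261 ,  0.25753933],
       [ 0.24405976, -0.08225662, -0.96626533]]), array([-623.31792864,  -29.44430156,  392.33576451]))
```

View pics/top0.png

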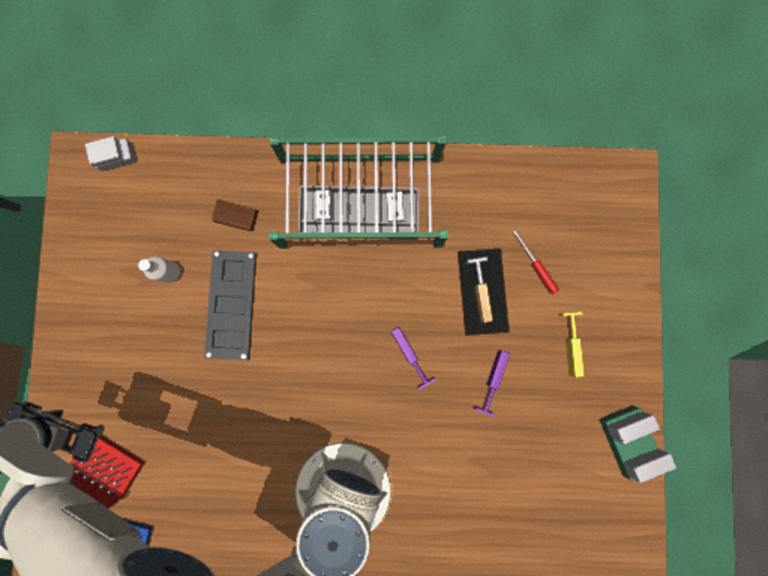

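View pics/scene0.png

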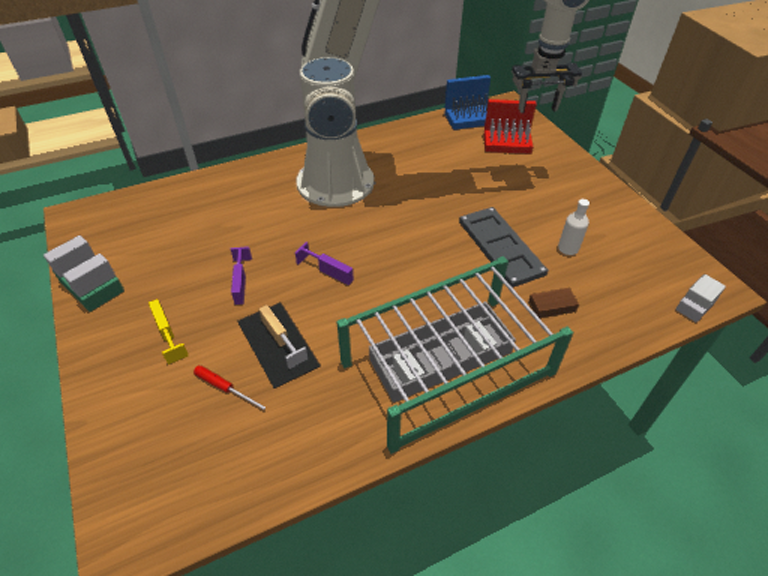

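Hook candidates (top picture): wood on black mat (484,303); purple (405,345) and (498,370); yellow (575,355). I choose the light wood one on the mat. I'll check it in a crop together with the tote.

```bash
python3 - <<'E'
import cv2,numpy as np
im=cv2.imread("pics/top0_raw.png")
a=cv2.resize(im[85:170,175:305],None,fx=6,fy=6,interpolation=cv2.INTER_CUBIC)[:, :780]
b=cv2.resize(im[160:230,295:365],None,fx=8,fy=8,interpolation=cv2.INTER_CUBIC)
cv2.imwrite("pics/c1.png",a); cv2.imwrite("pics/c2.png",b)
E
```

```text
(no output)
```

View pics/c1.png

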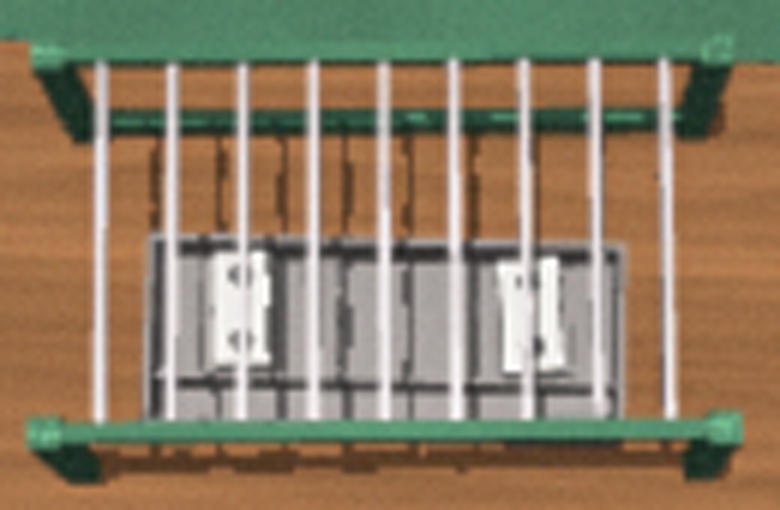

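View pics/c2.png

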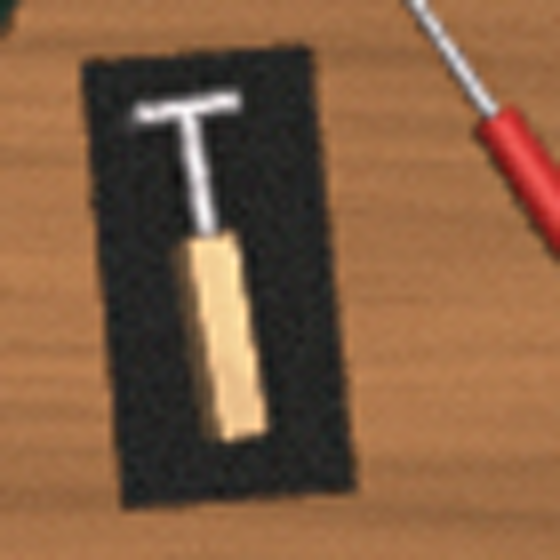

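```bash
python3 - <<'E'
from h import *
c1=lambda u,v:(175+u/6,85+v/6); c2=lambda u,v:(295+u/8,160+v/8); t=lambda u,v:(u/1.5,v/1.5)
C=info("top")
def P(l,f,z,pts):
    print(l,[px("top",*f(*p),z,C)[:2].tolist() for p in pts])
P("grip",c2,55,[(187,238),(238,233),(268,432),(220,441),(228,336)])
P("blade",c2,50,[(133,115),(240,100),(188,107)])
P("mat",c2,5,[(82,63),(312,47),(355,490),(123,507)])
P("toteback+div",c1,55,[(148,237),(625,245)]);P("div",c1,40,[(155,380),(615,388)])
P("jaws",c1,50,[(212,250),(268,252),(270,365),(212,365),(498,262),(557,258),(566,370),(505,372)])
P("shelf top",c1,160,[(28,420),(28,440),(740,412),(740,437),(30,45),(732,40)])
P("shelf foot",c1,0,[(70,480),(100,482),(685,480),(712,480),(85,142),(680,140)])
P("fixture",t,20,[(214,252),(256,252),(248,359),(206,358)])
P("pockets",t,20,[(233,271),(231,305),(228,339)])
P("screwdriver",t,10,[(515,232),(557,292)])
P("case",t,30,[(234,215)]);P("bottle",t,170,[(147,264)])
P("purple",t,40,[(395,330),(430,384),(505,352),(485,412)])
E
```

```text
grip [[544.4, -340.2], [547.6, -365.3], [450.2, -381.0], [445.2, -357.5], [496.7, -360.9]]
blade [[605.3, -313.6], [614.3, -366.7], [610.1, -340.9]]
mat [[637.0, -294.7], [648.8, -412.6], [423.3, -436.0], [411.3, -318.8]]
toteback+div [[792.3, 138.4], [796.6, -180.1]]
div [[698.6, 131.7], [702.5, -176.6]]
jaws [[786.1, 95.9], [785.8, 58.4], [709.2, 54.2], [708.0, 92.8], [783.7, -95.7], [787.6, -135.1], [711.8, -143.0], [709.2, -102.4]]
shelf top [[648.7, 192.2], [636.3, 191.6], [666.9, -245.1], [651.3, -245.3], [885.5, 202.3], [902.3, -236.1]]
shelf foot [[635.0, 192.3], [634.3, 171.7], [647.7, -229.0], [648.2, -247.5], [872.4, 192.8], [886.6, -220.9]]
fixture [[614.6, 366.3], [618.0, 253.1], [331.5, 260.0], [330.9, 371.3]]
pockets [[564.6, 312.3], [473.1, 312.7], [382.6, 315.8]]
screwdriver [[695.6, -449.4], [534.6, -564.1]]
case [[715.6, 315.3]]
bottle [[560.9, 482.9]]
purple [[419.4, -126.9], [281.9, -221.9], [370.4, -417.1], [214.3, -366.2]]
```

Top crops: the tote holds two oblong blanks (c1 at 240,308 and 530,315), and the middle slot is empty. The hook of light wood stands on the mat (grip c2 228,336; blade 188,107), yaw about 9.7°.

```bash
cat >> h.py <<'E'
from scipy.spatial.transform import Rotation as Ro
def plan(x,y,z,yaw,st_=None):
    "grasp point target; yaw = world angle of tool x, deg"
    s=manip.get_state(); R=np.array(s["tool_rot"]); p=np.array(s["position"])
    a=np.radians(yaw); T=np.array([[np.cos(a),np.sin(a),0],[np.sin(a),-np.cos(a),0],[0,0,-1]])
    d=R.T@(np.array([x,y,z+manip.grip_point_offset])-p); rv=Ro.from_matrix(R.T@T).as_rotvec(degrees=True)
    print("plan",dict(zip(["tx","ty","tz","rx","ry","rz"],np.r_[d/250,rv/60].round(4))),"rows",np.ceil(max(np.linalg.norm(d)/50,np.linalg.norm(rv)/8.59)))
def gp():
    s=manip.get_state(); R=np.array(s["tool_rot"]); print("gp",(np.array(s["position"])+R[:,2]*manip.grip_point_offset).round(1),"yaw",np.degrees(np.arctan2(R[1,0],R[0,0])).round(2),"tilt",np.degrees(np.arccos(-R[2,2])).round(2))
E
python3 - <<'E'
from h import *
gp(); plan(280,360,230,105); plan(497,-361,230,9.7)
E
```

```text
gp [194.6 593.5 232.7] yaw 161.85 tilt 0.06
plan {'tx': np.float64(-0.6156), 'ty': np.float64(-0.782), 'tz': np.float64(0.0118), 'rx': np.float64(-0.0009), 'ry': np.float64(0.0005), 'rz': np.float64(0.9475)} rows 7.0
plan {'tx': np.float64(-2.3388), 'ty': np.float64(-3.2521), 'tz': np.float64(0.0145), 'rx': np.float64(-0.0003), 'ry': np.float64(0.0014), 'rz': np.float64(2.5358)} rows 21.0
```

```bash
python3 -m crank '[{"tx":-0.616,"ty":-0.782,"rz":0.95},{"tx":-0.616,"ty":-0.782,"rz":0.95},{"tx":-0.616,"ty":-0.782,"rz":0.95},{"tx":-0.616,"ty":-0.782,"rz":0.95},{"tx":-0.616,"ty":-0.782,"rz":0.95},{"tx":-0.616,"ty":-0.782,"rz":0.95},{"tx":-0.616,"ty":-0.782,"rz":0.95},{"tx":-0.616,"ty":-0.782,"rz":0.95}]' 91; python3 -c "
from h import *
gp(); plan(400,110,230,50);plan(400,110,230,105)"
```

```text
gp [194.6 593.5 232.7] yaw 161.85 tilt 0.06
plan {'tx': np.float64(-1.3832), 'ty': np.float64(-1.5827), 'tz': np.float64(0.0127), 'rx': np.float64(-0.0007), 'ry': np.float64(0.001), 'rz': np.float64(1.8641)} rows 14.0
plan {'tx': np.float64(-1.3832), 'ty': np.float64(-1.5827), 'tz': np.float64(0.0127), 'rx': np.float64(-0.0009), 'ry': np.float64(0.0005), 'rz': np.float64(0.9475)} rows 11.0$[0]: bad value
```

```bash
python3 -m crank '[{"tx":-0.616,"ty":-0.782,"tz":0,"rx":0,"ry":0,"rz":0.95},{"tx":-0.616,"ty":-0.782,"tz":0,"rx":0,"ry":0,"rz":0.95},{"tx":-0.616,"ty":-0.782,"tz":0,"rx":0,"ry":0,"rz":0.95},{"tx":-0.616,"ty":-0.782,"tz":0,"rx":0,"ry":0,"rz":0.95},{"tx":-0.616,"ty":-0.782,"tz":0,"rx":0,"ry":0,"rz":0.95},{"tx":-0.616,"ty":-0.782,"tz":0,"rx":0,"ry":0,"rz":0.95},{"tx":-0.616,"ty":-0.782,"tz":0,"rx":0,"ry":0,"rz":0.95}]' 91; python3 -c "
from h import *
gp(); plan(400,110,230,50);plan(400,110,230,105)"
```

```text
time: 0.85
position: [280.6, 358.7, 404.8]
tool_rot: [[-0.248, 0.969, 0.0], [0.969, 0.248, 0.0], [0.0, 0.0, -1.0]]
wrist_force: [0.1, 0.1, -0.1]
gripper_width: 0.989
grasp_force: 0.0
gp [280.7 358.7 233.4] yaw 104.37 tilt 0.01
plan {'tx': np.float64(-1.0821), 'ty': np.float64(0.2158), 'tz': np.float64(0.0137), 'rx': np.float64(0.0001), 'ry': np.float64(-0.0002), 'rz': np.float64(0.9061)} rows 7.0
plan {'tx': np.float64(-1.0821), 'ty': np.float64(0.2158), 'tz': np.float64(0.0137), 'rx': np.float64(0.0002), 'ry': np.float64(-0.0001), 'rz': np.float64(-0.0106)} rows 6.0
```

```bash
python3 -m crank '[{"tx":-1,"ty":0.3,"tz":0,"rx":0,"ry":0,"rz":0.9},{"tx":-1,"ty":0.3,"tz":0,"rx":0,"ry":0,"rz":0.9},{"tx":-1,"ty":0.3,"tz":0,"rx":0,"ry":0,"rz":0.9},{"tx":-1,"ty":0.3,"tz":0,"rx":0,"ry":0,"rz":0.9},{"tx":-1,"ty":0.3,"tz":0,"rx":0,"ry":0,"rz":0.9},{"tx":-1,"ty":0.3,"tz":0,"rx":0,"ry":0,"rz":0.9},{"tx":-1,"ty":0.3,"tz":0,"rx":0,"ry":0,"rz":0.9}]'; python3 -c "
from h import *
gp(); plan(460,-100,220,9.7)"
```

```text
time: 1.55
position: [417.6, 135.7, 404.6]
tool_rot: [[0.638, 0.77, 0.0], [0.77, -0.638, -0.0], [-0.0, 0.0, -1.0]]
wrist_force: [0.7, 0.1, -0.0]
gripper_width: 0.99
grasp_force: 0.0
gp [417.6 135.7 233.2] yaw 50.32 tilt 0.02
plan {'tx': np.float64(-0.6174), 'ty': np.float64(0.7324), 'tz': np.float64(0.0531), 'rx': np.float64(0.0003), 'ry': np.float64(0.0001), 'rz': np.float64(0.677)} rows 5.0
```

```bash
python3 -m crank '[{"tx":0.85,"ty":0.75,"tz":0,"rx":0,"ry":0,"rz":0.6},{"tx":0.85,"ty":0.75,"tz":0,"rx":0,"ry":0,"rz":0.6},{"tx":0.85,"ty":0.75,"tz":0,"rx":0,"ry":0,"rz":0.6}]' >/dev/null --help 2>/dev/null; python3 -c "
from h import *
gp()"
```

```text
gp [417.6 135.7 233.2] yaw 50.32 tilt 0.02
```

```bash
python3 -m crank '[{"tx":-0.62,"ty":0.73,"tz":0.05,"rx":0,"ry":0,"rz":0.677},{"tx":-0.62,"ty":0.73,"tz":0.05,"rx":0,"ry":0,"rz":0.677},{"tx":-0.62,"ty":0.73,"tz":0.05,"rx":0,"ry":0,"rz":0.677},{"tx":-0.62,"ty":0.73,"tz":0.05,"rx":0,"ry":0,"rz":0.677},{"tx":-0.62,"ty":0.73,"tz":0.05,"rx":0,"ry":0,"rz":0.677},{"tx":-0.62,"ty":0.73,"tz":0.05,"rx":0,"ry":0,"rz":0.677}]'; python3 -c "
from h import *
gp(); plan(470,-361,200,9.7)"
```

```text
time: 2.15
position: [460.8, -101.5, 391.9]
tool_rot: [[0.985, 0.17, 0.0], [0.17, -0.985, -0.001], [0.0, 0.001, -1.0]]
wrist_force: [0.0, 0.8, 0.2]
gripper_width: 0.99
grasp_force: 0.0
gp [ 460.9 -101.6  220.5] yaw 9.8 tilt 0.07
plan {'tx': np.float64(-0.1406), 'ty': np.float64(1.0292), 'tz': np.float64(0.0833), 'rx': np.float64(0.0011), 'ry': np.float64(-0.0), 'rz': np.float64(0.0016)} rows 6.0
```

Go to above the hook, stopping high for a check with the wrist camera.

```bash
python3 -m crank '[{"tx":-0.1,"ty":1,"tz":0.08,"rx":0,"ry":0,"rz":0},{"tx":-0.1,"ty":1,"tz":0.08,"rx":0,"ry":0,"rz":0},{"tx":-0.1,"ty":1,"tz":0.08,"rx":0,"ry":0,"rz":0},{"tx":-0.1,"ty":1,"tz":0.08,"rx":0,"ry":0,"rz":0},{"tx":-0.1,"ty":1,"tz":0.08,"rx":0,"ry":0,"rz":0},{"tx":-0.1,"ty":1,"tz":0.08,"rx":0,"ry":0,"rz":0},{"tx":-0.1,"ty":1,"tz":0.08,"rx":0,"ry":0,"rz":0}]'; python3 -c "
from h import *
gp(); plan(497,-361,34,9.7); grab('wrist','w1')
for X in [(497,-361,55),(610,-341,50),(447.7,-369,55)]: print(proj('wrist',X))"
```

```text
time: 2.85
position: [480.0, -348.4, 371.5]
tool_rot: [[0.984, 0.177, -0.001], [0.177, -0.984, 0.001], [-0.001, -0.001, -1.0]]
wrist_force: [-0.1, -0.4, -0.6]
gripper_width: 0.99
grasp_force: 0.0
gp [ 479.8 -348.2  200.1] yaw 10.17 tilt 0.09
plan {'tx': np.float64(0.0587), 'ty': np.float64(0.0624), 'tz': np.float64(0.6643), 'rx': np.float64(-0.0013), 'ry': np.float64(0.0008), 'rz': np.float64(0.0078)} rows 4.0
(np.float64(270.9), np.float64(170.6))
(np.float64(272.8), np.float64(40.5))
(np.float64(269.3), np.float64(220.0))
```

View pics/w1.png

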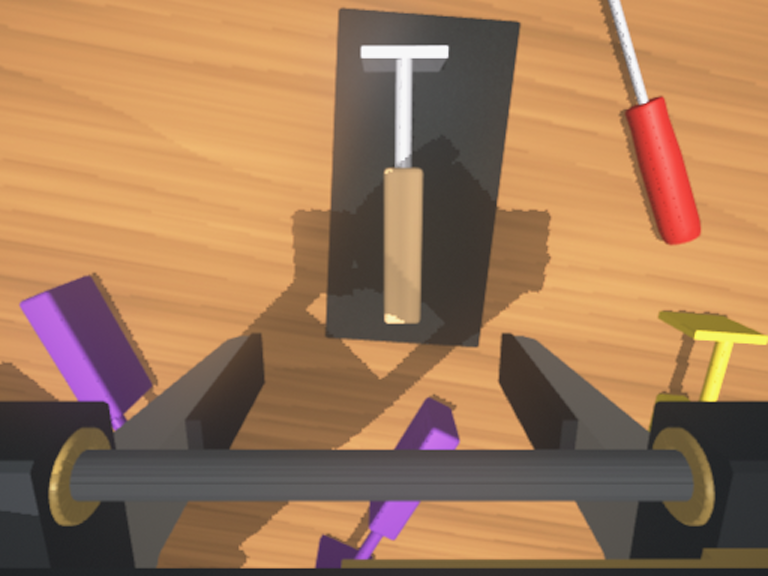

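The picture shows the wooden hook: grip top at (385–422, 170–320), blade at (404,50).

```bash
python3 -c "
from h import *
a=px('wrist',404/1.5,170/1.5,55);b=px('wrist',403/1.5,314/1.5,55);d=px('wrist',404.5/1.5,48/1.5,50);print(a,b,(a+b)/2,d,np.degrees(np.arctan2(*(a-b)[1::-1])))
for u,v in [(340,10),(519,22),(478,346),(327,336)]: print(px('wrist',u/1.5,v/1.5,5))
plan(499,-360.5,34,9.7)"
```

```text
[ 548.8 -349.5   55. ] [ 458.5 -366.3   55. ] [ 503.65 -357.9    55.  ] [ 616.2 -337.    50. ] 10.539183728628242
[ 640.6 -291.5    5. ]
[ 654.5 -408.4    5. ]
[ 427.7 -434.2    5. ]
[ 414.9 -316.8    5. ]
plan {'tx': np.float64(0.066), 'ty': np.float64(0.0659), 'tz': np.float64(0.6651), 'rx': np.float64(-0.0014), 'ry': np.float64(0.0007), 'rz': np.float64(0.0088)} rows 4.0
```

```bash
python3 -m crank '[{"tx":0.07,"ty":0.063,"tz":0.2,"rx":0,"ry":0,"rz":0},{"tx":0.07,"ty":0.063,"tz":0.4,"rx":0,"ry":0,"rz":0},{"tx":0.07,"ty":0.063,"tz":0.55,"rx":0,"ry":0,"rz":0},{"tx":0.07,"ty":0.063,"tz":0.62,"rx":0,"ry":0,"rz":0},{"tx":0.07,"ty":0.063,"tz":0.66,"rx":0,"ry":0,"rz":0},{"tx":0.07,"ty":0.063,"tz":0.665,"rx":0,"ry":0,"rz":0},{"tx":0.07,"ty":0.063,"tz":0.665,"rx":0,"ry":0,"rz":0}]' && python3 -m crank '[{"tx":0,"ty":0,"tz":0,"rx":0,"ry":0,"rz":0},{"tx":0,"ty":0,"tz":0,"rx":0,"ry":0,"rz":0},{"tx":0,"ty":0,"tz":0,"rx":0,"ry":0,"rz":0},{"tx":0,"ty":0,"tz":0,"rx":0,"ry":0,"rz":0},{"tx":0,"ty":0,"tz":0,"rx":0,"ry":0,"rz":0},{"tx":0,"ty":0,"tz":0,"rx":0,"ry":0,"rz":0},{"tx":0,"ty":0,"tz":0,"rx":0,"ry":0,"rz":0},{"tx":0,"ty":0,"tz":0,"rx":0,"ry":0,"rz":0}]' 0 45; python3 -c "
from h import *
gp();st()"
```

```text
time: 3.6
position: [500.8, -360.1, 207.1]
tool_rot: [[0.984, 0.179, 0.001], [0.179, -0.984, -0.001], [0.001, 0.001, -1.0]]
wrist_force: [0.3, -0.7, -0.5]
gripper_width: 0.992
grasp_force: 0.0
time: 4.4
position: [500.2, -360.6, 205.9]
tool_rot: [[0.984, 0.178, -0.0], [0.178, -0.984, 0.0], [-0.0, -0.0, -1.0]]
wrist_force: [-0.5, 0.8, -0.6]
gripper_width: 0.317
grasp_force: 0.0
gp [ 500.1 -360.6   34.5] yaw 10.23 tilt 0.0
t 4.4 p [ 500.2 -360.6  205.9] w [-0.5  0.8 -0.6] gw 0.317 gf 0.0
[[0.984, 0.178, -0.0], [0.178, -0.984, 0.0], [-0.0, -0.0, -1.0]] [-0.63  0.58  1.78  0.    0.78  0.77]
```

```bash
python3 -m crank '[{"tx":0,"ty":0,"tz":0,"rx":0,"ry":0,"rz":0},{"tx":0,"ty":0,"tz":0,"rx":0,"ry":0,"rz":0},{"tx":0,"ty":0,"tz":0,"rx":0,"ry":0,"rz":0},{"tx":0,"ty":0,"tz":0,"rx":0,"ry":0,"rz":0}]' && python3 -m crank '[{"tx":0,"ty":0,"tz":-0.1,"rx":0,"ry":0,"rz":0},{"tx":0,"ty":0,"tz":-0.25,"rx":0,"ry":0,"rz":0},{"tx":0,"ty":0,"tz":-0.4,"rx":0,"ry":0,"rz":0},{"tx":0,"ty":0,"tz":-0.4,"rx":0,"ry":0,"rz":0}]'; python3 -c "
from h import *
gp();plan(500,-22,134,1)"
```

```text
time: 4.8
position: [500.1, -360.3, 205.9]
tool_rot: [[0.984, 0.178, -0.001], [0.178, -0.984, 0.001], [-0.0, -0.001, -1.0]]
wrist_force: [-0.4, 3.6, 2.2]
gripper_width: 0.258
grasp_force: 45.0
time: 5.2
position: [501.6, -361.9, 310.7]
tool_rot: [[0.984, 0.177, 0.007], [0.178, -0.984, -0.005], [0.006, 0.007, -1.0]]
wrist_force: [0.2, -0.4, -3.0]
gripper_width: 0.261
grasp_force: 45.0
gp [ 502.8 -362.8  139.4] yaw 10.22 tilt 0.49
plan {'tx': np.float64(0.2347), 'ty': np.float64(-1.3393), 'tz': np.float64(0.014), 'rx': np.float64(0.0058), 'ry': np.float64(-0.0059), 'rz': np.float64(0.1537)} rows 7.0
```

```bash
python3 -m crank '[{"tx":0,"ty":-0.2,"tz":0,"rx":0,"ry":0,"rz":0},{"tx":0,"ty":-0.4,"tz":0,"rx":0,"ry":0,"rz":0.05},{"tx":0,"ty":-0.6,"tz":0,"rx":0,"ry":0,"rz":0.1},{"tx":0.1,"ty":-0.8,"tz":0,"rx":0,"ry":0,"rz":0.155},{"tx":0.1,"ty":-1,"tz":0,"rx":0,"ry":0,"rz":0.155},{"tx":0.1,"ty":-1,"tz":0,"rx":0,"ry":0,"rz":0.155}]' && python3 -m crank '[{"tx":0,"ty":-0.15,"tz":0,"rx":0,"ry":0,"rz":0},{"tx":0,"ty":-0.3,"tz":0,"rx":0,"ry":0,"rz":0},{"tx":0,"ty":-0.34,"tz":0,"rx":0,"ry":0,"rz":0},{"tx":0,"ty":-0.34,"tz":0,"rx":0,"ry":0,"rz":0},{"tx":0,"ty":-0.34,"tz":0,"rx":0,"ry":0,"rz":0}]'; python3 -c "
from h import *
gp();plan(480,-22,130,1);grab('wrist','w2')"
```

```text
time: 5.8
position: [479.0, -106.0, 304.6]
tool_rot: [[1.0, 0.019, -0.003], [0.019, -1.0, 0.002], [-0.003, -0.002, -1.0]]
wrist_force: [0.4, -0.6, -3.2]
gripper_width: 0.26
grasp_force: 45.0
time: 6.3
position: [479.0, -25.8, 305.5]
tool_rot: [[1.0, 0.017, -0.0], [0.017, -1.0, -0.001], [-0.0, 0.001, -1.0]]
wrist_force: [-0.2, -0.0, -2.9]
gripper_width: 0.255
grasp_force: 45.0
gp [479.  -25.9 134.1] yaw 0.96 tilt 0.04
plan {'tx': np.float64(0.0041), 'ty': np.float64(-0.0152), 'tz': np.float64(0.0164), 'rx': np.float64(0.0005), 'ry': np.float64(0.0004), 'rz': np.float64(-0.0007)} rows 1.0
```

View pics/w2.png

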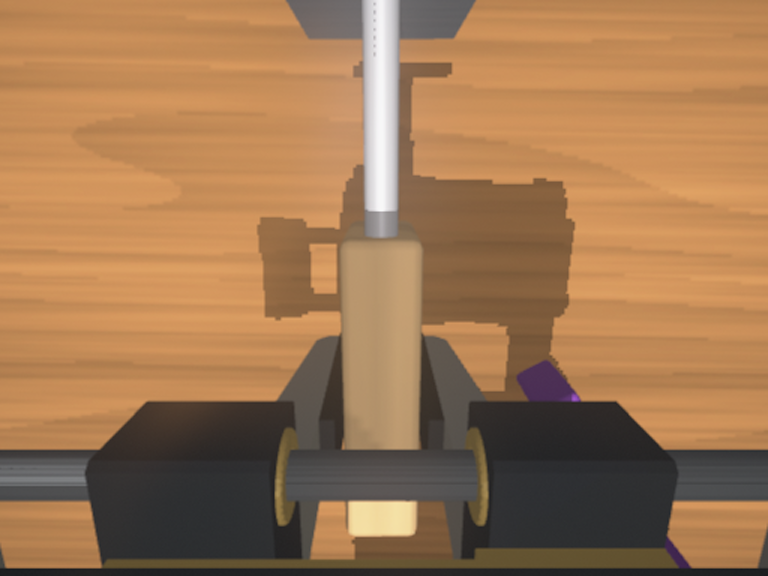

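```bash
python3 -m crank '[{"tx":0,"ty":-0.015,"tz":0.1,"rx":0,"ry":0,"rz":0},{"tx":0.1,"ty":-0.015,"tz":0.125,"rx":0,"ry":0,"rz":0},{"tx":0.2,"ty":-0.015,"tz":0.125,"rx":0,"ry":0,"rz":0},{"tx":0.3,"ty":-0.015,"tz":0.125,"rx":0,"ry":0,"rz":0},{"tx":0.368,"ty":-0.015,"tz":0.125,"rx":0,"ry":0,"rz":0},{"tx":0.368,"ty":-0.015,"tz":0.125,"rx":0,"ry":0,"rz":0},{"tx":0.368,"ty":-0.015,"tz":0.125,"rx":0,"ry":0,"rz":0}]'; python3 -c "
from h import *
gp();grab('top','t2',(185,90,315,190),6)"
```

```text
time: 7.05
position: [570.5, -21.0, 274.2]
tool_rot: [[1.0, 0.015, -0.001], [0.015, -1.0, -0.0], [-0.001, 0.0, -1.0]]
wrist_force: [-1.3, 0.4, -3.3]
gripper_width: 0.259
grasp_force: 45.0
gp [570.3 -21.  102.8] yaw 0.86 tilt 0.07
```

View pics/t2.png

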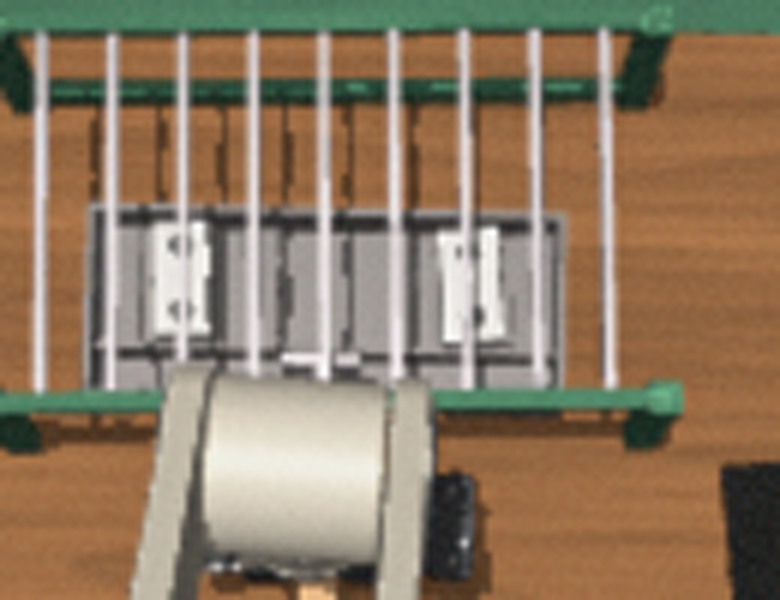

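Blade seen at (320,358) in the crop, between divider and lip.

```bash
python3 -c "
from h import *
for v in (352,358,365): print(px('top',185+320/6,90+v/6,118))
print('div',px('top',185+250/6,90+354/6,40), px('top',185+500/6,90+358/6,40))"
```

```text
[686.9 -21.6 118. ]
[683.1 -21.8 118. ]
[678.6 -21.9 118. ]
div [699.1  27.8  40. ] [ 701.4 -139.8   40. ]
```

```bash
python3 -m crank '[{"tx":0,"ty":0,"tz":0.06,"rx":0,"ry":0,"rz":0},{"tx":0,"ty":0,"tz":0.12,"rx":0,"ry":0,"rz":0},{"tx":0,"ty":0,"tz":0.18,"rx":0,"ry":0,"rz":0},{"tx":0,"ty":0,"tz":0.18,"rx":0,"ry":0,"rz":0},{"tx":0,"ty":0,"tz":0.18,"rx":0,"ry":0,"rz":0}]' && python3 -m crank '[{"tx":-0.02,"ty":0,"tz":0,"rx":0,"ry":0,"rz":0},{"tx":-0.04,"ty":0,"tz":0,"rx":0,"ry":0,"rz":0},{"tx":-0.06,"ty":0,"tz":0,"rx":0,"ry":0,"rz":0},{"tx":-0.08,"ty":0,"tz":0,"rx":0,"ry":0,"rz":0},{"tx":-0.1,"ty":0,"tz":0,"rx":0,"ry":0,"rz":0},{"tx":-0.12,"ty":0,"tz":0,"rx":0,"ry":0,"rz":0},{"tx":-0.14,"ty":0,"tz":0,"rx":0,"ry":0,"rz":0},{"tx":-0.16,"ty":0,"tz":0,"rx":0,"ry":0,"rz":0},{"tx":-0.18,"ty":0,"tz":0,"rx":0,"ry":0,"rz":0},{"tx":-0.2,"ty":0,"tz":0,"rx":0,"ry":0,"rz":0}]'; python3 -c "
from h import *
gp();st()"
```

```text
time: 7.6
position: [570.6, -19.8, 228.8]
tool_rot: [[1.0, 0.016, -0.002], [0.016, -1.0, 0.0], [-0.002, -0.0, -1.0]]
wrist_force: [0.2, -0.6, -3.6]
gripper_width: 0.257
grasp_force: 45.0
time: 8.6
position: [521.4, -20.7, 230.4]
tool_rot: [[1.0, 0.016, 0.003], [0.016, -1.0, -0.0], [0.003, 0.0, -1.0]]
wrist_force: [5.7, 0.3, -7.2]
gripper_width: 0.26
grasp_force: 45.0
gp [521.9 -20.7  59. ] yaw 0.93 tilt 0.19
t 8.6 p [521.4 -20.7 230.4] w [ 5.7  0.3 -7.2] gw 0.26 gf 45.0
[[1.0, 0.016, 0.003], [0.016, -1.0, -0.0], [0.003, 0.0, -1.0]] [-0.04  0.43  1.99  0.    0.72  1.51]
```

```bash
python3 -m crank '[{"tx":-0.03,"ty":0.0,"tz":0,"rx":0,"ry":0,"rz":0},{"tx":-0.06,"ty":0,"tz":0,"rx":0,"ry":0,"rz":0},{"tx":-0.09,"ty":0,"tz":0,"rx":0,"ry":0,"rz":0},{"tx":-0.12,"ty":0,"tz":0,"rx":0,"ry":0,"rz":0},{"tx":-0.16,"ty":0,"tz":0,"rx":0,"ry":0,"rz":0},{"tx":-0.2,"ty":0,"tz":0,"rx":0,"ry":0,"rz":0},{"tx":-0.24,"ty":0,"tz":0,"rx":0,"ry":0,"rz":0},{"tx":-0.28,"ty":0,"tz":0,"rx":0,"ry":0,"rz":0},{"tx":-0.32,"ty":0,"tz":0,"rx":0,"ry":0,"rz":0},{"tx":-0.36,"ty":0,"tz":0,"rx":0,"ry":0,"rz":0},{"tx":-0.4,"ty":0,"tz":0,"rx":0,"ry":0,"rz":0},{"tx":-0.44,"ty":0,"tz":0,"rx":0,"ry":0,"rz":0},{"tx":-0.48,"ty":0,"tz":0,"rx":0,"ry":0,"rz":0},{"tx":-0.51,"ty":0,"tz":0,"rx":0,"ry":0,"rz":0},{"tx":-0.54,"ty":0,"tz":0,"rx":0,"ry":0,"rz":0},{"tx":-0.56,"ty":0,"tz":0,"rx":0,"ry":0,"rz":0},{"tx":-0.57,"ty":0,"tz":0,"rx":0,"ry":0,"rz":0},{"tx":-0.58,"ty":0,"tz":0,"rx":0,"ry":0,"rz":0},{"tx":-0.57,"ty":0,"tz":0,"rx":0,"ry":0,"rz":0},{"tx":-0.55,"ty":0,"tz":0,"rx":0,"ry":0,"rz":0}]'; python3 -c "
from h import *
gp();grab('top','t3')"
```

```text
time: 10.6
position: [383.0, -22.9, 229.9]
tool_rot: [[1.0, 0.016, -0.001], [0.016, -1.0, 0.0], [-0.001, -0.0, -1.0]]
wrist_force: [-1.0, -1.0, -2.9]
gripper_width: 0.261
grasp_force: 45.0
gp [382.9 -22.9  58.5] yaw 0.93 tilt 0.04
```

View pics/t3.png

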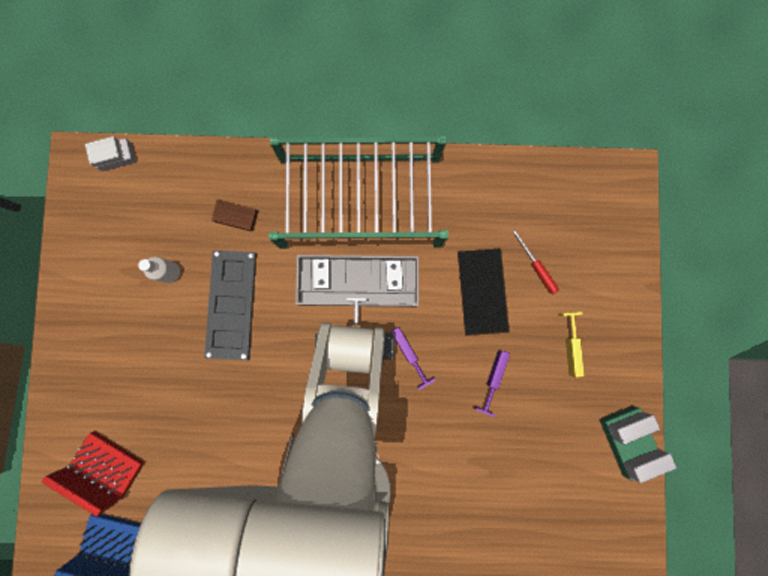

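The tote (298–418, 256–306) is out in front of the shelf, with both blanks in it. Now I lift the hook out and return it.

```bash
python3 -m crank '[{"tx":0,"ty":0,"tz":-0.1,"rx":0,"ry":0,"rz":0},{"tx":0,"ty":0,"tz":-0.2,"rx":0,"ry":0,"rz":0},{"tx":0,"ty":0,"tz":-0.34,"rx":0,"ry":0,"rz":0},{"tx":0,"ty":0,"tz":-0.34,"rx":0,"ry":0,"rz":0},{"tx":0,"ty":0,"tz":-0.34,"rx":0,"ry":0,"rz":0}]' && python3 -m crank '[{"tx":-0.02,"ty":0.2,"tz":0,"rx":0,"ry":0,"rz":0},{"tx":0,"ty":0.4,"tz":0,"rx":0,"ry":0,"rz":-0.05},{"tx":0.05,"ty":0.6,"tz":0,"rx":0,"ry":0,"rz":-0.1},{"tx":0.15,"ty":0.8,"tz":0,"rx":0,"ry":0,"rz":-0.12},{"tx":0.25,"ty":1,"tz":0,"rx":0,"ry":0,"rz":-0.12},{"tx":0.25,"ty":1,"tz":0,"rx":0,"ry":0,"rz":-0.12}]'; python3 -c "
from h import *
gp();C=info('top')
for u,v in [(302,257),(419,258)]: print(px('top',u/1.5,v/1.5,55,C))
for u,v in [(298,306),(418,306)]: print(px('top',u/1.5,v/1.5,55,C))
for u,v in [(321,274),(394.5,275.5)]: print(px('top',u/1.5,v/1.5,50,C))
plan(498,-362,60,7)"
```

```text
time: 11.15
position: [383.5, -22.9, 314.9]
tool_rot: [[1.0, 0.016, 0.001], [0.016, -1.0, -0.0], [0.001, 0.0, -1.0]]
wrist_force: [-1.2, -0.8, -3.2]
gripper_width: 0.261
grasp_force: 45.0
time: 11.75
position: [451.5, -275.6, 312.9]
tool_rot: [[0.99, 0.139, 0.0], [0.139, -0.99, -0.001], [0.0, 0.001, -1.0]]
wrist_force: [-0.5, 1.3, -3.6]
gripper_width: 0.258
grasp_force: 45.0
gp [ 451.5 -275.8  141.5] yaw 8.0 tilt 0.05
[603.7 123.8  55. ]
[ 610.3 -184.8   55. ]
[474.4 128.8  55. ]
[ 483.6 -184.9   55. ]
[560.7  72.5  50. ]
[ 562.5 -121.5   50. ]
plan {'tx': np.float64(0.136), 'ty': np.float64(0.3677), 'tz': np.float64(0.3265), 'rx': np.float64(0.0008), 'ry': np.float64(-0.0002), 'rz': np.float64(0.0167)} rows 3.0
```

```bash
python3 -m crank '[{"tx":0.07,"ty":0.2,"tz":0.1,"rx":0,"ry":0,"rz":0},{"tx":0.136,"ty":0.365,"tz":0.2,"rx":0,"ry":0,"rz":0},{"tx":0.136,"ty":0.365,"tz":0.3,"rx":0,"ry":0,"rz":0},{"tx":0.136,"ty":0.365,"tz":0.36,"rx":0,"ry":0,"rz":0},{"tx":0.136,"ty":0.365,"tz":0.4,"rx":0,"ry":0,"rz":0},{"tx":0.136,"ty":0.365,"tz":0.415,"rx":0,"ry":0,"rz":0},{"tx":0.136,"ty":0.365,"tz":0.426,"rx":0,"ry":0,"rz":0},{"tx":0.136,"ty":0.365,"tz":0.426,"rx":0,"ry":0,"rz":0}]' ; python3 -c "
from h import *
gp();st();plan(498,-362,34.5,7.5)"
```

```text
time: 12.55
position: [496.7, -356.9, 208.9]
tool_rot: [[0.99, 0.142, 0.001], [0.142, -0.99, -0.0], [0.001, 0.001, -1.0]]
wrist_force: [-0.1, -0.2, -3.0]
gripper_width: 0.257
grasp_force: 45.0
gp [ 496.8 -357.    37.5] yaw 8.16 tilt 0.05
t 12.55 p [ 496.7 -356.9  208.9] w [-0.1 -0.2 -3. ] gw 0.257 gf 45.0
[[0.99, 0.142, 0.001], [0.142, -0.99, -0.0], [0.001, 0.001, -1.0]] [-0.63  0.57  1.79  0.    0.78  0.8 ]
plan {'tx': np.float64(0.0023), 'ty': np.float64(0.0208), 'tz': np.float64(0.012), 'rx': np.float64(0.0005), 'ry': np.float64(-0.0006), 'rz': np.float64(0.0111)} rows 1.0
```

Lower the last 2.5 mm, then open fully and go up.

```bash
python3 -m crank '[{"tx":0,"ty":0,"tz":0.006,"rx":0,"ry":0,"rz":0},{"tx":0,"ty":0,"tz":0.01,"rx":0,"ry":0,"rz":0},{"tx":0,"ty":0,"tz":0.01,"rx":0,"ry":0,"rz":0}]' ; python3 -m crank '[{"tx":0,"ty":0,"tz":0,"rx":0,"ry":0,"rz":0},{"tx":0,"ty":0,"tz":0,"rx":0,"ry":0,"rz":0},{"tx":0,"ty":0,"tz":0,"rx":0,"ry":0,"rz":0},{"tx":0,"ty":0,"tz":0,"rx":0,"ry":0,"rz":0},{"tx":0,"ty":0,"tz":0,"rx":0,"ry":0,"rz":0},{"tx":0,"ty":0,"tz":0,"rx":0,"ry":0,"rz":0}]' 60; python3 -m crank '[{"tx":0,"ty":0,"tz":-0.1,"rx":0,"ry":0,"rz":0},{"tx":0,"ty":0,"tz":-0.3,"rx":0,"ry":0,"rz":0},{"tx":0,"ty":0,"tz":-0.5,"rx":0,"ry":0,"rz":0},{"tx":0,"ty":0,"tz":-0.7,"rx":0,"ry":0,"rz":0},{"tx":0,"ty":0,"tz":-0.7,"rx":0,"ry":0,"rz":0}]' 91; python3 -c "
from h import *
gp();grab('wrist','w3',s=1);plan(480,-121,210,0)"
```

```text
time: 12.85
position: [496.6, -357.4, 206.1]
tool_rot: [[0.99, 0.141, 0.0], [0.141, -0.99, -0.0], [0.0, 0.0, -1.0]]
wrist_force: [0.0, 0.1, -2.7]
gripper_width: 0.257
grasp_force: 45.0
time: 13.45
position: [496.6, -357.4, 205.7]
tool_rot: [[0.99, 0.141, 0.0], [0.141, -0.99, -0.0], [0.0, 0.0, -1.0]]
wrist_force: [0.1, 0.6, -0.2]
gripper_width: 0.653
grasp_force: 0.0
time: 13.95
position: [498.2, -358.5, 388.2]
tool_rot: [[0.99, 0.141, 0.009], [0.141, -0.99, -0.007], [0.008, 0.008, -1.0]]
wrist_force: [0.2, -1.2, 0.2]
gripper_width: 0.988
grasp_force: 0.0
gp [ 499.8 -359.7  216.8] yaw 8.13 tilt 0.67
plan {'tx': np.float64(0.0652), 'ty': np.float64(-0.9483), 'tz': np.float64(0.0085), 'rx': np.float64(0.0045), 'ry': np.float64(-0.0053), 'rz': np.float64(0.1355)} rows 5.0
```

View pics/w3.png

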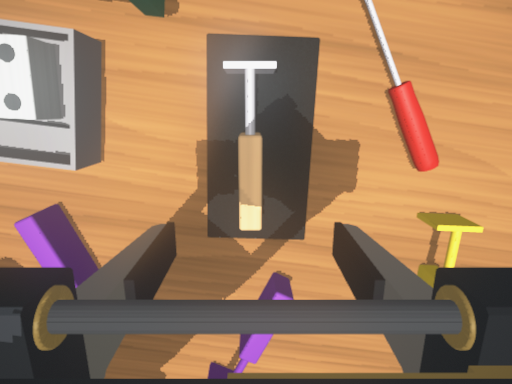

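Hook stands upright on the mat (grip at 250,180). Next: above the right-hand blank.

```bash
python3 -m crank '[{"tx":0.05,"ty":-0.2,"tz":0,"rx":0,"ry":0,"rz":0.05},{"tx":0.1,"ty":-0.4,"tz":0,"rx":0,"ry":0,"rz":0.1},{"tx":0.2,"ty":-0.6,"tz":0,"rx":0,"ry":0,"rz":0.13},{"tx":0.3,"ty":-0.8,"tz":0,"rx":0,"ry":0,"rz":0.13},{"tx":0.38,"ty":-0.9,"tz":0,"rx":0,"ry":0,"rz":0.13},{"tx":0.38,"ty":-0.9,"tz":0,"rx":0,"ry":0,"rz":0.13},{"tx":0.38,"ty":-0.9,"tz":0,"rx":0,"ry":0,"rz":0.13}]'; python3 -c "
from h import *
gp();grab('wrist','w4');print(info('wrist')); print(proj('wrist',(562,-121,50)))"
```

```text
time: 14.7
position: [558.6, -120.2, 379.2]
tool_rot: [[1.0, 0.008, -0.002], [0.008, -1.0, 0.0], [-0.002, -0.0, -1.0]]
wrist_force: [-1.0, -0.2, -0.2]
gripper_width: 0.991
grasp_force: 0.0
gp [ 558.2 -120.2  207.8] yaw 0.48 tilt 0.14
(np.float64(317.2451777359399), 253.93734518939817, 193.13470876992, array([[ 6.70125309e-03, -9.99977225e-01,  8.01548740e-04],
       [-9.65542885e-01, -6.26195200e-03,  2.60168649e-01],
       [-2.60157704e-01, -2.51738564e-03, -9.65562857e-01]]), array([-125.74973336,  513.98636003,  511.67693406]))
(np.float64(253.0), np.float64(178.3))
```

View pics/w4.png

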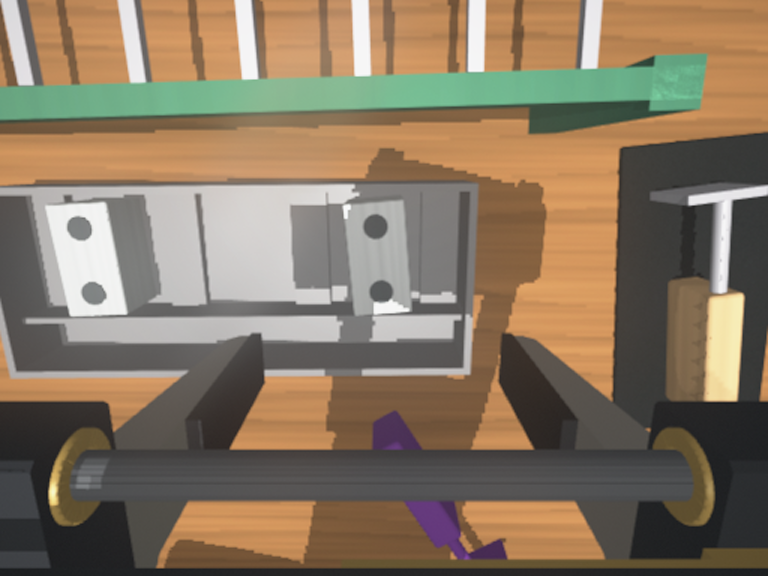

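Bores: right blank (375,226)/(381,291), left blank (79,228)/(94,293).

```bash
python3 -c "
from h import *
C=info('wrist')
for q in ([(345,203),(403,199),(411,311),(354,315)],[(46,204),(108,202),(127,312),(68,317)]):
    P=np.array([px('wrist',u/1.5,v/1.5,50,C) for u,v in q]); print(P[:,:2].tolist(),P.mean(0)); e=(P[0]+P[1]-P[2]-P[3])/2; print('yaw',np.degrees(np.arctan2(e[1],e[0])),np.linalg.norm(e))
for b in ([(375,226),(381,291)],[(79,228),(94,293)]):
    P=np.array([px('wrist',u/1.5,v/1.5,50,C) for u,v in b]); e=P[0]-P[1]; print('bores',P.mean(0),np.degrees(np.arctan2(e[1],e[0])))
"
```

```text
[[604.3, -98.5], [607.1, -135.8], [531.6, -142.7], [528.5, -103.7]] [ 567.875 -120.175   50.   ]
yaw 4.572416130011449 75.89153444225519
[[602.4, 94.0], [603.9, 53.9], [529.7, 51.5], [525.8, 92.4]] [565.45  72.95  50.  ]
yaw 1.5194256678172533 75.42652053488877
bores [ 567.65 -120.     50.  ] 5.464967428611542
bores [565.   73.6  50. ] 4.159642293712645
```

```bash
python3 -m crank '[{"tx":-0.05,"ty":-0.2,"tz":0,"rx":0,"ry":0,"rz":-0.14},{"tx":-0.1,"ty":-0.4,"tz":0,"rx":0,"ry":0,"rz":-0.28},{"tx":-0.15,"ty":-0.6,"tz":0,"rx":0,"ry":0,"rz":-0.42},{"tx":-0.2,"ty":-0.8,"tz":0,"rx":0,"ry":0,"rz":-0.56},{"tx":-0.3,"ty":-0.98,"tz":0,"rx":0,"ry":0,"rz":-0.7},{"tx":-0.3,"ty":-0.98,"tz":0,"rx":0,"ry":0,"rz":-0.84},{"tx":-0.3,"ty":-0.98,"tz":0,"rx":0,"ry":0,"rz":-0.9},{"tx":-0.3,"ty":-0.98,"tz":0,"rx":0,"ry":0,"rz":-0.9}]'; python3 -c "
from h import *
gp();plan(473,313,180,89)"
```

```text
time: 15.55
position: [482.1, 122.4, 380.2]
tool_rot: [[0.583, 0.812, -0.001], [0.812, -0.583, -0.001], [-0.001, -0.0, -1.0]]
wrist_force: [-0.7, -0.0, 0.2]
gripper_width: 0.99
grasp_force: 0.0
gp [482.  122.3 208.8] yaw 54.33 tilt 0.05
plan {'tx': np.float64(0.598), 'ty': np.float64(-0.4742), 'tz': np.float64(0.115), 'rx': np.float64(-0.0005), 'ry': np.float64(0.0007), 'rz': np.float64(-0.5778)} rows 5.0
```

```bash
python3 -m crank '[{"tx":0.15,"ty":-0.15,"tz":0,"rx":0,"ry":0,"rz":-0.14},{"tx":0.3,"ty":-0.3,"tz":0,"rx":0,"ry":0,"rz":-0.28},{"tx":0.4,"ty":-0.45,"tz":0.1,"rx":0,"ry":0,"rz":-0.42},{"tx":0.493,"ty":-0.62,"tz":0.115,"rx":0,"ry":0,"rz":-0.56},{"tx":0.493,"ty":-0.62,"tz":0.115,"rx":0,"ry":0,"rz":-0.578},{"tx":0.493,"ty":-0.62,"tz":0.115,"rx":0,"ry":0,"rz":-0.578},{"tx":0.493,"ty":-0.62,"tz":0.115,"rx":0,"ry":0,"rz":-0.578}]'; python3 -c "
from h import *
gp();grab('wrist','w5');print(info('wrist'))"
```

```text
time: 16.25
position: [429.1, 312.5, 352.0]
tool_rot: [[0.021, 1.0, 0.0], [1.0, -0.021, -0.001], [-0.001, 0.0, -1.0]]
wrist_force: [0.3, 0.2, 0.4]
gripper_width: 0.995
grasp_force: 0.0
gp [429.1 312.4 180.6] yaw 88.78 tilt 0.03
(np.float64(317.2451777359399), 253.93734518939817, 193.13470876992, array([[ 9.99768600e-01, -2.15115294e-02,  8.33629865e-06],
       [-2.07811698e-02, -9.65724182e-01,  2.58737218e-01],
       [-5.55778271e-03, -2.58677520e-01, -9.65947748e-01]]), array([-422.062919  ,  293.65442006,  423.75641474]))
```

View pics/w5.png

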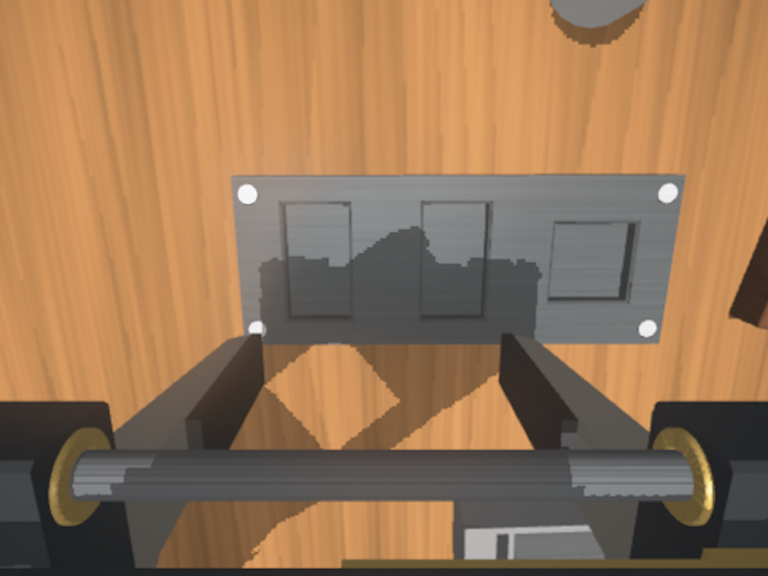

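```bash
python3 -c "
import cv2
im=cv2.imread('pics/w5_raw.png')[115:235,150:350]
im=cv2.convertScaleAbs(im,alpha=1.8,beta=10)
cv2.imwrite('pics/w5c.png',cv2.resize(im,None,fx=4,fy=4,interpolation=cv2.INTER_CUBIC))"
```

```text
(no output)
```

View pics/w5c.png

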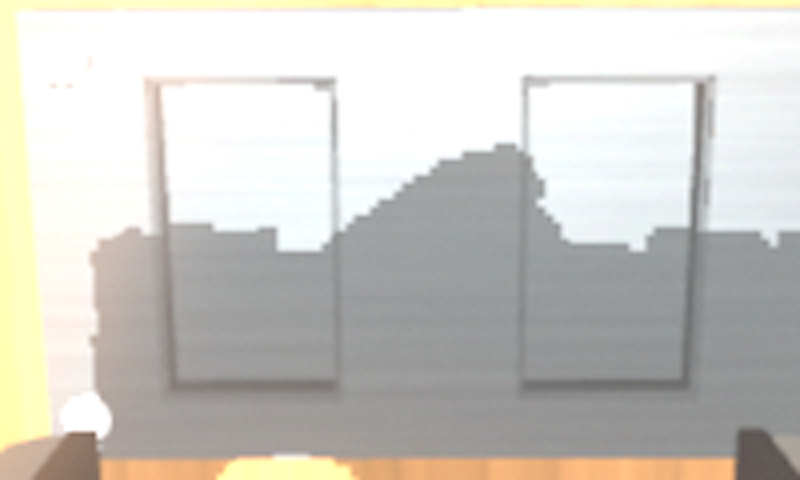

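```bash
python3 -c "
from h import *
C=info('wrist')
for q in ([(145,76),(337,77),(340,391),(165,391)],[(522,75),(715,77),(690,391),(518,391)]):
    P=np.array([px('wrist',150+u/4,115+v/4,20,C) for u,v in q]); print(P[:,:2].tolist(),P.mean(0))
for u,v in [(232,176),(684,176),(660,343),(245,343)]: print(px('wrist',u/1.5,v/1.5,20,C))
for u,v in [(247,194),(668,193),(648,328),(257,328)]: print('screw',px('wrist',u/1.5,v/1.5,22,C))
gp();plan(566,-121,210,185)"
```

```text
[[364.0, 361.2], [410.7, 360.0], [408.5, 279.5], [363.0, 280.5]] [386.55 320.3   20.  ]
[[455.8, 359.5], [502.8, 358.0], [499.4, 277.6], [454.7, 278.5]] [478.175 318.4    20.   ]
[334.9 377.7  20. ]
[624.4 371.4  20. ]
[623.9 257.2  20. ]
[332.3 263.5  20. ]
screw [344.  366.3  22. ]
screw [614.4 361.1  22. ]
screw [612.9 269.3  22. ]
screw [342.3 275.2  22. ]
gp [429.3 312.3 180.7] yaw 88.77 tilt 0.02
plan {'tx': np.float64(-1.7212), 'ty': np.float64(0.584), 'tz': np.float64(-0.1165), 'rx': np.float64(0.0), 'ry': np.float64(0.0005), 'rz': np.float64(-1.6038)} rows 12.0
```

```bash
python3 -m crank '[{"tx":-0.1,"ty":0,"tz":-0.1,"rx":0,"ry":0,"rz":-0.14},{"tx":-0.3,"ty":0.05,"tz":-0.12,"rx":0,"ry":0,"rz":-0.28},{"tx":-0.5,"ty":0.1,"tz":-0.12,"rx":0,"ry":0,"rz":-0.42},{"tx":-0.7,"ty":0.2,"tz":-0.12,"rx":0,"ry":0,"rz":-0.56},{"tx":-0.9,"ty":0.3,"tz":-0.12,"rx":0,"ry":0,"rz":-0.7},{"tx":-0.95,"ty":0.4,"tz":-0.12,"rx":0,"ry":0,"rz":-0.84},{"tx":-0.95,"ty":0.4,"tz":-0.12,"rx":0,"ry":0,"rz":-0.95},{"tx":-0.95,"ty":0.4,"tz":-0.12,"rx":0,"ry":0,"rz":-0.95}]'; python3 -c "
from h import *
gp();plan(558,-120,210,184.5)"
```

```text
time: 17.1
position: [525.4, 71.2, 382.3]
tool_rot: [[-0.827, 0.562, 0.001], [0.562, 0.827, -0.0], [-0.001, 0.0, -1.0]]
wrist_force: [0.1, 0.4, 0.5]
gripper_width: 0.99
grasp_force: 0.0
gp [525.6  71.2 210.9] yaw 145.83 tilt 0.07
plan {'tx': np.float64(-0.5375), 'ty': np.float64(-0.5596), 'tz': np.float64(0.004), 'rx': np.float64(-0.0), 'ry': np.float64(0.0012), 'rz': np.float64(-0.6445)} rows 5.0
```

```bash
python3 -m crank '[{"tx":-0.05,"ty":0.03,"tz":0,"rx":0,"ry":0,"rz":-0.14},{"tx":-0.1,"ty":0.06,"tz":0,"rx":0,"ry":0,"rz":-0.28},{"tx":-0.157,"ty":0.11,"tz":0,"rx":0,"ry":0,"rz":-0.42},{"tx":-0.157,"ty":0.11,"tz":0,"rx":0,"ry":0,"rz":-0.56},{"tx":-0.157,"ty":0.11,"tz":0,"rx":0,"ry":0,"rz":-0.62},{"tx":-0.157,"ty":0.11,"tz":0,"rx":0,"ry":0,"rz":-0.62},{"tx":-0.157,"ty":0.11,"tz":0,"rx":0,"ry":0,"rz":-0.62}]' 60; cat >> h.py <<'E'
def bores(im):
    "dark round blobs"
    g=cv2.cvtColor(im,cv2.COLOR_BGR2GRAY); p=cv2.SimpleBlobDetector_Params()
    p.filterByArea=True;p.minArea=60;p.maxArea=600;p.filterByCircularity=True;p.minCircularity=.75;p.filterByConvexity=False;p.filterByInertia=True;p.minInertiaRatio=.6;p.minThreshold=20;p.maxThreshold=240;p.thresholdStep=5;p.blobColor=0;p.minDistBetweenBlobs=8
    return [(k.pt[0].__round__(1),k.pt[1].__round__(1),round(k.size,1)) for k in cv2.SimpleBlobDetector_create(p).detect(g)]
E
python3 -c "
from h import *
gp();print('w4',bores(cv2.imread('pics/w4_raw.png')));C=info('wrist');grab('wrist','w6');
print(proj('wrist',(565,73,50)))
for k in bores(cv2.imread('pics/w6_raw.png')): print(k,px('wrist',k[0],k[1],50,C))
plan(566,73,210,183)"
```

```text
time: 17.8
position: [571.7, 75.4, 382.1]
tool_rot: [[-0.999, -0.051, -0.0], [-0.051, 0.999, 0.0], [0.0, 0.0, -1.0]]
wrist_force: [-0.5, 0.1, -0.6]
gripper_width: 0.654
grasp_force: 0.0
gp [571.7  75.4 210.7] yaw -177.07 tilt 0.0
w4 [(253.7, 193.8, 16.0), (249.9, 150.7, 17.1), (62.0, 195.2, 16.4), (52.6, 151.8, 17.2)]
(np.float64(252.6), np.float64(176.4))
(254.0, 198.3, 16.0) [587.8  75.5  50. ]
(253.8, 155.4, 17.0) [543.7  73.1  50. ]
(65.1, 191.4, 16.4) [ 590.4 -117.5   50. ]
(56.3, 148.0, 17.2) [ 546.3 -121.6   50. ]
plan {'tx': np.float64(0.0235), 'ty': np.float64(-0.0085), 'tz': np.float64(0.0028), 'rx': np.float64(0.0001), 'ry': np.float64(0.0), 'rz': np.float64(-0.0004)} rows 1.0
```

```bash
python3 -m crank '[{"tx":0.024,"ty":-0.003,"tz":0.2,"rx":0,"ry":0,"rz":0},{"tx":0.024,"ty":-0.003,"tz":0.38,"rx":0,"ry":0,"rz":0},{"tx":0.024,"ty":-0.003,"tz":0.5,"rx":0,"ry":0,"rz":0},{"tx":0.024,"ty":-0.003,"tz":0.6,"rx":0,"ry":0,"rz":0},{"tx":0.024,"ty":-0.003,"tz":0.66,"rx":0,"ry":0,"rz":0},{"tx":0.024,"ty":-0.003,"tz":0.692,"rx":0,"ry":0,"rz":0},{"tx":0.024,"ty":-0.003,"tz":0.692,"rx":0,"ry":0,"rz":0},{"tx":0.024,"ty":-0.003,"tz":0.692,"rx":0,"ry":0,"rz":0}]' 55; python3 -c "
from h import *
gp()"; python3 -m crank '[{"tx":0,"ty":0,"tz":0,"rx":0,"ry":0,"rz":0},{"tx":0,"ty":0,"tz":0,"rx":0,"ry":0,"rz":0},{"tx":0,"ty":0,"tz":0,"rx":0,"ry":0,"rz":0},{"tx":0,"ty":0,"tz":0,"rx":0,"ry":0,"rz":0},{"tx":0,"ty":0,"tz":0,"rx":0,"ry":0,"rz":0},{"tx":0,"ty":0,"tz":0,"rx":0,"ry":0,"rz":0}]' 0 40; python3 -c "
from h import *
gp()"
```

```text
time: 18.65
position: [566.7, 74.5, 209.9]
tool_rot: [[-0.998, -0.056, 0.001], [-0.056, 0.998, 0.0], [-0.001, 0.0, -1.0]]
wrist_force: [0.1, 1.3, -0.1]
gripper_width: 0.597
grasp_force: 0.0
gp [566.9  74.5  38.5] yaw -176.82 tilt 0.08
time: 19.25
position: [566.6, 74.6, 209.9]
tool_rot: [[-0.998, -0.056, 0.002], [-0.056, 0.998, 0.0], [-0.002, 0.0, -1.0]]
wrist_force: [-1.7, 1.1, 7.1]
gripper_width: 0.43
grasp_force: 40.0
gp [566.9  74.6  38.5] yaw -176.79 tilt 0.09
```

```bash
python3 -m crank '[{"tx":0,"ty":0,"tz":-0.1,"rx":0,"ry":0,"rz":0},{"tx":0,"ty":0,"tz":-0.25,"rx":0,"ry":0,"rz":0},{"tx":0.05,"ty":0,"tz":-0.4,"rx":0,"ry":0,"rz":0},{"tx":0.1,"ty":0.15,"tz":-0.4,"rx":0,"ry":0,"rz":0.13},{"tx":0.15,"ty":0.3,"tz":-0.4,"rx":0,"ry":0,"rz":0.26},{"tx":0.2,"ty":0.45,"tz":-0.4,"rx":0,"ry":0,"rz":0.39},{"tx":0.25,"ty":0.6,"tz":-0.4,"rx":0,"ry":0,"rz":0.52},{"tx":0.3,"ty":0.75,"tz":-0.4,"rx":0,"ry":0,"rz":0.65},{"tx":0.3,"ty":0.9,"tz":-0.4,"rx":0,"ry":0,"rz":0.78},{"tx":0.3,"ty":0.99,"tz":-0.4,"rx":0,"ry":0,"rz":0.9},{"tx":0.3,"ty":0.99,"tz":-0.4,"rx":0,"ry":0,"rz":0.9},{"tx":0.3,"ty":0.99,"tz":-0.4,"rx":0,"ry":0,"rz":0.9}]'; python3 -c "
from h import *
gp();plan(478.3,317.1,80,88.8)"
```

```text
time: 20.45
position: [477.0, 317.4, 308.6]
tool_rot: [[-0.635, 0.773, -0.001], [0.773, 0.635, -0.001], [-0.0, -0.001, -1.0]]
wrist_force: [-0.4, -0.6, -3.4]
gripper_width: 0.433
grasp_force: 40.0
gp [476.9 317.2 137.2] yaw 129.39 tilt 0.07
plan {'tx': np.float64(-0.0042), 'ty': np.float64(0.0036), 'tz': np.float64(0.2287), 'rx': np.float64(-0.001), 'ry': np.float64(0.0005), 'rz': np.float64(0.6765)} rows 5.0
```

```bash
python3 -m crank '[{"tx":-0.004,"ty":0.004,"tz":0,"rx":0,"ry":0,"rz":0.13},{"tx":-0.004,"ty":0.004,"tz":0,"rx":0,"ry":0,"rz":0.26},{"tx":-0.004,"ty":0.004,"tz":0,"rx":0,"ry":0,"rz":0.39},{"tx":-0.004,"ty":0.004,"tz":0.1,"rx":0,"ry":0,"rz":0.52},{"tx":-0.004,"ty":0.004,"tz":0.2,"rx":0,"ry":0,"rz":0.677},{"tx":-0.004,"ty":0.004,"tz":0.26,"rx":0,"ry":0,"rz":0.677},{"tx":-0.004,"ty":0.004,"tz":0.28,"rx":0,"ry":0,"rz":0.677},{"tx":-0.004,"ty":0.004,"tz":0.3,"rx":0,"ry":0,"rz":0.677},{"tx":-0.004,"ty":0.004,"tz":0.3,"rx":0,"ry":0,"rz":0.677}]'; python3 -c "
from h import *
gp();plan(478.3,317.1,55,88.8);grab('wrist','w7',(100,60,400,290),2.6)"
```

```text
time: 21.35
position: [479.1, 317.1, 234.0]
tool_rot: [[0.022, 1.0, 0.0], [1.0, -0.022, -0.0], [-0.0, 0.0, -1.0]]
wrist_force: [0.4, 0.6, -2.2]
gripper_width: 0.432
grasp_force: 40.0
gp [479.1 317.1  62.6] yaw 88.71 tilt 0.0
plan {'tx': np.float64(0.0001), 'ty': np.float64(-0.003), 'tz': np.float64(0.0304), 'rx': np.float64(0.0001), 'ry': np.float64(0.0), 'rz': np.float64(-0.0014)} rows 1.0
```

View pics/w7.png

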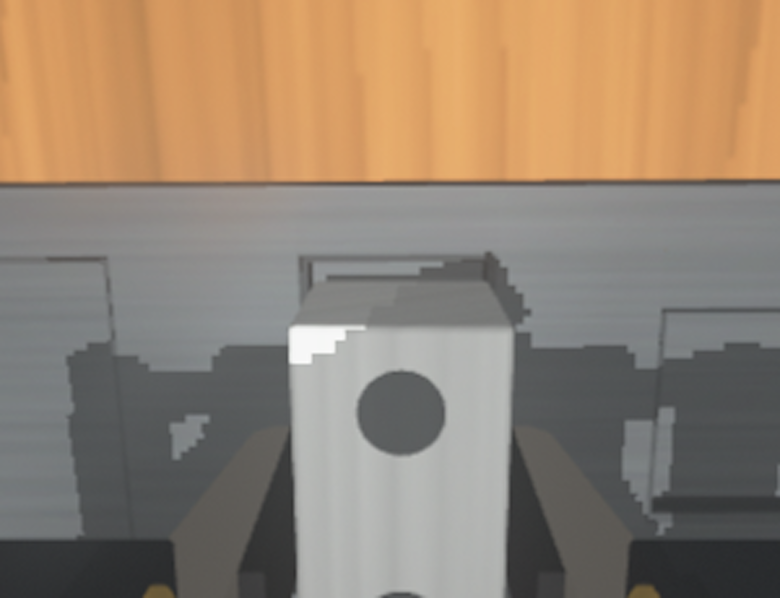

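Blank is centred within about 1 mm of the pocket (mouth edge at v=257, u 300–492). Shift 0.8 mm and descend.

```bash
python3 -m crank '[{"tx":0,"ty":-0.003,"tz":0.02,"rx":0,"ry":0,"rz":0},{"tx":0,"ty":-0.003,"tz":0.035,"rx":0,"ry":0,"rz":0},{"tx":0,"ty":-0.003,"tz":0.045,"rx":0,"ry":0,"rz":0},{"tx":0,"ty":-0.003,"tz":0.052,"rx":0,"ry":0,"rz":0},{"tx":0,"ty":-0.003,"tz":0.06,"rx":0,"ry":0,"rz":0},{"tx":0,"ty":-0.003,"tz":0.06,"rx":0,"ry":0,"rz":0}]'; python3 -c "
from h import *
gp();st()"
```

```text
time: 22.0
position: [478.0, 317.2, 218.7]
tool_rot: [[0.025, 1.0, -0.0], [1.0, -0.025, -0.0], [-0.0, -0.0, -1.0]]
wrist_force: [0.0, 0.0, -3.1]
gripper_width: 0.43
grasp_force: 40.0
gp [478.  317.2  47.3] yaw 88.59 tilt 0.02
t 22.0 p [478.  317.2 218.7] w [ 0.   0.  -3.1] gw 0.43 gf 40.0
[[0.025, 1.0, -0.0], [1.0, -0.025, -0.0], [-0.0, -0.0, -1.0]] [ 0.58  0.51  1.88 -0.    0.75  0.61]
```

```bash
python3 -m crank '[{"tx":0,"ty":0,"tz":0.01,"rx":0,"ry":0,"rz":0},{"tx":0,"ty":0,"tz":0.018,"rx":0,"ry":0,"rz":0},{"tx":0,"ty":0,"tz":0.022,"rx":0,"ry":0,"rz":0},{"tx":0,"ty":0,"tz":0.022,"rx":0,"ry":0,"rz":0}]'; python3 -c "
from h import *
gp()"; python3 -m crank '[{"tx":0,"ty":0,"tz":0,"rx":0,"ry":0,"rz":0},{"tx":0,"ty":0,"tz":0,"rx":0,"ry":0,"rz":0},{"tx":0,"ty":0,"tz":0,"rx":0,"ry":0,"rz":0},{"tx":0,"ty":0,"tz":0,"rx":0,"ry":0,"rz":0}]' 55;  python3 -m crank '[{"tx":0,"ty":0,"tz":-0.1,"rx":0,"ry":0,"rz":0},{"tx":0,"ty":0,"tz":-0.2,"rx":0,"ry":0,"rz":0},{"tx":0,"ty":0,"tz":-0.4,"rx":0,"ry":0,"rz":0},{"tx":0,"ty":0,"tz":-0.6,"rx":0,"ry":0,"rz":0},{"tx":0,"ty":0,"tz":-0.6,"rx":0,"ry":0,"rz":0}]'; python3 -c "
from h import *
gp();C=info('wrist');grab('wrist','w8')
for k in bores(cv2.imread('pics/w8_raw.png')): print(k,px('wrist',k[0],k[1],53,C))
plan(560,-119.5,210,185)"
```

```text
time: 22.4
position: [478.0, 317.2, 213.2]
tool_rot: [[0.025, 1.0, -0.0], [1.0, -0.025, -0.0], [-0.0, -0.0, -1.0]]
wrist_force: [-0.5, -0.7, -2.7]
gripper_width: 0.433
grasp_force: 40.0
gp [478.  317.2  41.8] yaw 88.59 tilt 0.02
time: 22.8
position: [478.2, 317.3, 213.7]
tool_rot: [[0.025, 1.0, 0.0], [1.0, -0.025, 0.0], [0.0, 0.0, -1.0]]
wrist_force: [-0.3, -0.3, -0.2]
gripper_width: 0.603
grasp_force: 0.0
time: 23.3
position: [479.9, 318.4, 370.3]
tool_rot: [[0.025, 1.0, 0.009], [1.0, -0.025, 0.006], [0.006, 0.009, -1.0]]
wrist_force: [0.2, -0.5, 0.7]
gripper_width: 0.601
grasp_force: 0.0
gp [481.4 319.4 198.9] yaw 88.59 tilt 0.64
(249.0, 210.3, 16.6) [476.8 294.9  53. ]
(249.3, 166.6, 17.5) [478.4 338.6  53. ]
plan {'tx': np.float64(-1.7406), 'ty': np.float64(0.3672), 'tz': np.float64(-0.0619), 'rx': np.float64(0.0075), 'ry': np.float64(0.0018), 'rz': np.float64(-1.6068)} rows 12.0
```

```bash
python3 -m crank '[{"tx":-0.1,"ty":0,"tz":-0.05,"rx":0,"ry":0,"rz":-0.14},{"tx":-0.3,"ty":0.05,"tz":-0.06,"rx":0,"ry":0,"rz":-0.28},{"tx":-0.5,"ty":0.1,"tz":-0.06,"rx":0,"ry":0,"rz":-0.42},{"tx":-0.7,"ty":0.2,"tz":-0.06,"rx":0,"ry":0,"rz":-0.56},{"tx":-0.85,"ty":0.3,"tz":-0.06,"rx":0,"ry":0,"rz":-0.7},{"tx":-0.98,"ty":0.34,"tz":-0.06,"rx":0,"ry":0,"rz":-0.84},{"tx":-1,"ty":0.34,"tz":-0.06,"rx":0,"ry":0,"rz":-0.95},{"tx":-1,"ty":0.34,"tz":-0.06,"rx":0,"ry":0,"rz":-0.95}]'; python3 -c "
from h import *
gp();plan(572,-119.5,210,185)"
```

```text
time: 24.15
position: [556.9, 63.3, 376.8]
tool_rot: [[-0.825, 0.565, -0.002], [0.565, 0.825, -0.0], [0.002, -0.002, -1.0]]
wrist_force: [-0.2, -0.3, -0.5]
gripper_width: 0.599
grasp_force: 0.0
gp [556.5  63.3 205.4] yaw 145.58 tilt 0.14
plan {'tx': np.float64(-0.4632), 'ty': np.float64(-0.5692), 'tz': np.float64(-0.0181), 'rx': np.float64(-0.001), 'ry': np.float64(-0.0021), 'rz': np.float64(-0.657)} rows 5.0
```

```bash
python3 -m crank '[{"tx":-0.1,"ty":-0.1,"tz":-0.02,"rx":0,"ry":0,"rz":-0.13},{"tx":-0.2,"ty":-0.25,"tz":-0.02,"rx":0,"ry":0,"rz":-0.26},{"tx":-0.33,"ty":-0.4,"tz":-0.02,"rx":0,"ry":0,"rz":-0.39},{"tx":-0.46,"ty":-0.57,"tz":-0.02,"rx":0,"ry":0,"rz":-0.52},{"tx":-0.46,"ty":-0.57,"tz":-0.02,"rx":0,"ry":0,"rz":-0.657},{"tx":-0.46,"ty":-0.57,"tz":-0.02,"rx":0,"ry":0,"rz":-0.657},{"tx":-0.46,"ty":-0.57,"tz":-0.02,"rx":0,"ry":0,"rz":-0.657},{"tx":-0.46,"ty":-0.57,"tz":-0.02,"rx":0,"ry":0,"rz":-0.657}]'; python3 -c "
from h import *
gp();C=info('wrist');grab('wrist','w9')
P=[px('wrist',k[0],k[1],50,C) for k in bores(cv2.imread('pics/w9_raw.png'))]; print(P)
m=(P[0]+P[1])/2;e=P[0]-P[1];y=np.degrees(np.arctan2(e[1],e[0]));print(m,y,np.linalg.norm(e));plan(m[0],m[1],38,180+y if abs(y)<90 else y)"
```

```text
time: 24.95
position: [571.2, -115.8, 383.0]
tool_rot: [[-0.996, -0.084, -0.001], [-0.084, 0.996, 0.0], [0.001, 0.001, -1.0]]
wrist_force: [0.1, 0.4, -0.2]
gripper_width: 0.598
grasp_force: 0.0
gp [ 571.1 -115.7  211.6] yaw -175.17 tilt 0.05
[array([ 590.6, -116.5,   50. ]), array([ 546.9, -120.5,   50. ])]
[ 568.75 -118.5    50.  ] 5.229891527208709 43.88268451223106
plan {'tx': np.float64(0.0106), 'ty': np.float64(-0.01), 'tz': np.float64(0.6952), 'rx': np.float64(0.0003), 'ry': np.float64(-0.0004), 'rz': np.float64(-0.0054)} rows 4.0
```

```bash
python3 -m crank '[{"tx":0.01,"ty":-0.01,"tz":0.2,"rx":0,"ry":0,"rz":0},{"tx":0.01,"ty":-0.01,"tz":0.38,"rx":0,"ry":0,"rz":0},{"tx":0.01,"ty":-0.01,"tz":0.5,"rx":0,"ry":0,"rz":0},{"tx":0.01,"ty":-0.01,"tz":0.6,"rx":0,"ry":0,"rz":0},{"tx":0.01,"ty":-0.01,"tz":0.66,"rx":0,"ry":0,"rz":0},{"tx":0.01,"ty":-0.01,"tz":0.694,"rx":0,"ry":0,"rz":0},{"tx":0.01,"ty":-0.01,"tz":0.694,"rx":0,"ry":0,"rz":0},{"tx":0.01,"ty":-0.01,"tz":0.694,"rx":0,"ry":0,"rz":0}]'; python3 -m crank '[{"tx":0,"ty":0,"tz":0,"rx":0,"ry":0,"rz":0},{"tx":0,"ty":0,"tz":0,"rx":0,"ry":0,"rz":0},{"tx":0,"ty":0,"tz":0,"rx":0,"ry":0,"rz":0},{"tx":0,"ty":0,"tz":0,"rx":0,"ry":0,"rz":0},{"tx":0,"ty":0,"tz":0,"rx":0,"ry":0,"rz":0},{"tx":0,"ty":0,"tz":0,"rx":0,"ry":0,"rz":0}]' 0 40; python3 -c "
from h import *
gp();plan(386.4,319,138,88.8)"
```

```text
time: 25.8
position: [569.5, -120.0, 210.9]
tool_rot: [[-0.996, -0.087, 0.001], [-0.087, 0.996, -0.0], [-0.001, -0.0, -1.0]]
wrist_force: [-0.4, -0.4, -0.3]
gripper_width: 0.597
grasp_force: 0.0
time: 26.4
position: [569.4, -119.9, 211.0]
tool_rot: [[-0.996, -0.087, 0.002], [-0.087, 0.996, 0.0], [-0.002, -0.0, -1.0]]
wrist_force: [-0.4, 2.8, 6.9]
gripper_width: 0.431
grasp_force: 40.0
gp [ 569.7 -119.9   39.6] yaw -175.01 tilt 0.09
plan {'tx': np.float64(0.5761), 'ty': np.float64(1.8126), 'tz': np.float64(-0.3945), 'rx': np.float64(0.0012), 'ry': np.float64(0.0011), 'rz': np.float64(1.6031)} rows 12.0
```

```bash
python3 -m crank '[{"tx":0,"ty":0,"tz":-0.1,"rx":0,"ry":0,"rz":0},{"tx":0,"ty":0,"tz":-0.25,"rx":0,"ry":0,"rz":0},{"tx":0.05,"ty":0.05,"tz":-0.4,"rx":0,"ry":0,"rz":0},{"tx":0.1,"ty":0.2,"tz":-0.4,"rx":0,"ry":0,"rz":0.13},{"tx":0.15,"ty":0.35,"tz":-0.4,"rx":0,"ry":0,"rz":0.26},{"tx":0.2,"ty":0.5,"tz":-0.4,"rx":0,"ry":0,"rz":0.39},{"tx":0.3,"ty":0.65,"tz":-0.4,"rx":0,"ry":0,"rz":0.52},{"tx":0.4,"ty":0.8,"tz":-0.4,"rx":0,"ry":0,"rz":0.65},{"tx":0.5,"ty":0.98,"tz":-0.4,"rx":0,"ry":0,"rz":0.78},{"tx":0.5,"ty":0.98,"tz":-0.4,"rx":0,"ry":0,"rz":0.9},{"tx":0.5,"ty":0.98,"tz":-0.4,"rx":0,"ry":0,"rz":0.9}]'; python3 -c "
from h import *
gp();plan(386.4,319,138,88.8)"
```

```text
time: 27.5
position: [422.1, 114.0, 310.1]
tool_rot: [[-0.657, 0.754, 0.0], [0.754, 0.657, -0.0], [-0.0, 0.0, -1.0]]
wrist_force: [0.4, -0.4, -2.4]
gripper_width: 0.43
grasp_force: 40.0
gp [422.1 114.  138.7] yaw 131.04 tilt 0.01
plan {'tx': np.float64(0.7121), 'ty': np.float64(0.4305), 'tz': np.float64(0.0028), 'rx': np.float64(0.0), 'ry': np.float64(0.0001), 'rz': np.float64(0.704)} rows 5.0
```

```bash
python3 -m crank '[{"tx":0.15,"ty":0.09,"tz":0,"rx":0,"ry":0,"rz":0.14},{"tx":0.3,"ty":0.18,"tz":0,"rx":0,"ry":0,"rz":0.28},{"tx":0.45,"ty":0.27,"tz":0,"rx":0,"ry":0,"rz":0.42},{"tx":0.6,"ty":0.36,"tz":0,"rx":0,"ry":0,"rz":0.56},{"tx":0.712,"ty":0.43,"tz":0.05,"rx":0,"ry":0,"rz":0.704},{"tx":0.712,"ty":0.43,"tz":0.15,"rx":0,"ry":0,"rz":0.704},{"tx":0.712,"ty":0.43,"tz":0.24,"rx":0,"ry":0,"rz":0.704},{"tx":0.712,"ty":0.43,"tz":0.28,"rx":0,"ry":0,"rz":0.704},{"tx":0.712,"ty":0.43,"tz":0.29,"rx":0,"ry":0,"rz":0.704},{"tx":0.712,"ty":0.43,"tz":0.29,"rx":0,"ry":0,"rz":0.704}]'; python3 -c "
from h import *
gp();plan(386.4,319,50,88.8)"
```

```text
time: 28.5
position: [388.0, 317.6, 237.6]
tool_rot: [[0.021, 1.0, 0.0], [1.0, -0.021, -0.0], [-0.0, 0.0, -1.0]]
wrist_force: [0.5, -0.3, -2.7]
gripper_width: 0.435
grasp_force: 40.0
gp [388.1 317.6  66.2] yaw 88.8 tilt 0.0
plan {'tx': np.float64(0.0055), 'ty': np.float64(-0.0067), 'tz': np.float64(0.0649), 'rx': np.float64(0.0), 'ry': np.float64(0.0), 'rz': np.float64(-0.0001)} rows 1.0
```

```bash
python3 -m crank '[{"tx":0.0055,"ty":-0.007,"tz":0.01,"rx":0,"ry":0,"rz":0},{"tx":0.0055,"ty":-0.007,"tz":0.02,"rx":0,"ry":0,"rz":0},{"tx":0.0055,"ty":-0.007,"tz":0.03,"rx":0,"ry":0,"rz":0},{"tx":0.0055,"ty":-0.007,"tz":0.04,"rx":0,"ry":0,"rz":0},{"tx":0.0055,"ty":-0.007,"tz":0.05,"rx":0,"ry":0,"rz":0},{"tx":0.0055,"ty":-0.007,"tz":0.06,"rx":0,"ry":0,"rz":0},{"tx":0.0055,"ty":-0.007,"tz":0.066,"rx":0,"ry":0,"rz":0},{"tx":0.0055,"ty":-0.007,"tz":0.066,"rx":0,"ry":0,"rz":0}]'; python3 -c "
from h import *
gp()"
```

```text
time: 29.3
position: [385.6, 319.3, 220.7]
tool_rot: [[0.021, 1.0, -0.0], [1.0, -0.021, -0.0], [-0.0, -0.0, -1.0]]
wrist_force: [0.3, -0.8, -2.4]
gripper_width: 0.438
grasp_force: 40.0
gp [385.6 319.3  49.3] yaw 88.77 tilt 0.02
```

```bash
python3 -m crank '[{"tx":0,"ty":0,"tz":0.01,"rx":0,"ry":0,"rz":0},{"tx":0,"ty":0,"tz":0.018,"rx":0,"ry":0,"rz":0},{"tx":0,"ty":0,"tz":0.025,"rx":0,"ry":0,"rz":0},{"tx":0,"ty":0,"tz":0.025,"rx":0,"ry":0,"rz":0}]'; python3 -c "
from h import *
gp()"; python3 -m crank '[{"tx":0,"ty":0,"tz":0,"rx":0,"ry":0,"rz":0},{"tx":0,"ty":0,"tz":0,"rx":0,"ry":0,"rz":0},{"tx":0,"ty":0,"tz":0,"rx":0,"ry":0,"rz":0},{"tx":0,"ty":0,"tz":0,"rx":0,"ry":0,"rz":0}]' 55;  python3 -m crank '[{"tx":0,"ty":0,"tz":-0.1,"rx":0,"ry":0,"rz":0},{"tx":0,"ty":0,"tz":-0.2,"rx":0,"ry":0,"rz":0},{"tx":0,"ty":0,"tz":-0.4,"rx":0,"ry":0,"rz":0},{"tx":0,"ty":0,"tz":-0.6,"rx":0,"ry":0,"rz":0},{"tx":0,"ty":0,"tz":-0.6,"rx":0,"ry":0,"rz":0},{"tx":0,"ty":0,"tz":-0.6,"rx":0,"ry":0,"rz":0}]' 91; python3 -c "
from h import *
gp();C=info('wrist');grab('wrist','w10')
for k in bores(cv2.imread('pics/w10_raw.png')): print(k,px('wrist',k[0],k[1],53,C))
im=cv2.imread('pics/w10_raw.png')
grab('top','t10')
r=np.hstack([im,cv2.imread('pics/t10_raw.png')[60:,:]] if 0 else [cv2.resize(im[60:260],(400,156*2)) , cv2.resize(cv2.imread('pics/t10_raw.png')[100:256,130:330],(400,312))]); cv2.imwrite('pics/m10.png',r)
plan(460,-100,210,30)"
```

```text
time: 29.7
position: [385.6, 319.3, 214.4]
tool_rot: [[0.021, 1.0, -0.0], [1.0, -0.021, -0.0], [-0.0, -0.0, -1.0]]
wrist_force: [0.3, 1.0, -3.0]
gripper_width: 0.434
grasp_force: 40.0
gp [385.5 319.3  43. ] yaw 88.77 tilt 0.02
time: 30.1
position: [385.8, 319.5, 214.9]
tool_rot: [[0.022, 1.0, 0.0], [1.0, -0.022, 0.0], [0.0, 0.0, -1.0]]
wrist_force: [-0.4, 0.7, 0.2]
gripper_width: 0.598
grasp_force: 0.0
time: 30.7
position: [385.8, 319.5, 366.0]
tool_rot: [[0.021, 1.0, 0.002], [1.0, -0.022, 0.002], [0.002, 0.002, -1.0]]
wrist_force: [0.1, -0.3, -0.8]
gripper_width: 0.986
grasp_force: 0.0
gp [386.2 319.8 194.6] yaw 88.77 tilt 0.18
(348.1, 209.4, 16.8) [477.3 294.8  53. ]
(252.8, 209.3, 16.8) [384.5 297.   53. ]
(253.3, 165.0, 17.1) [385.9 340.5  53. ]
(351.8, 164.6, 17.7) [478.3 338.9  53. ]
plan {'tx': np.float64(-1.6693), 'ty': np.float64(0.3349), 'tz': np.float64(-0.0693), 'rx': np.float64(-0.0006), 'ry': np.float64(0.0016), 'rz': np.float64(0.9795)} rows 9.0
```

View pics/m10.png

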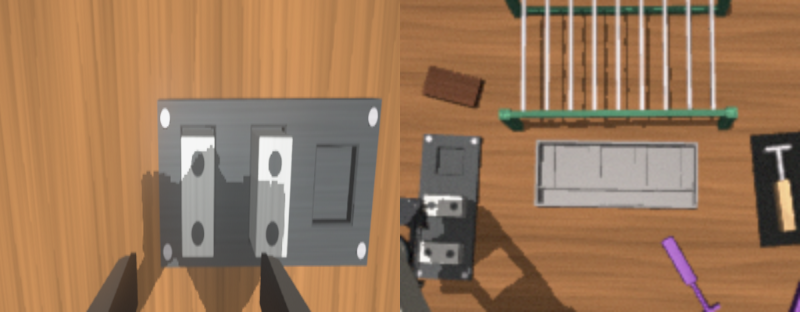

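Both blanks sit home in the oblong pockets, the tote is empty at (536–697, 142–208), and the hook is on its mat. Now I locate the tote and shelf precisely from w4 and head back to the hook.

```bash
python3 -c "
from h import *
C=(317.245,253.937,193.135,np.array([[ 6.70125309e-03, -9.99977225e-01,  8.01548740e-04],[-9.65542885e-01, -6.26195200e-03,  2.60168649e-01],[-2.60157704e-01, -2.51738564e-03, -9.65562857e-01]]), np.array([-125.74973336,  513.98636003,  511.67693406]))
for u,v in [(478,182),(470,375),(12,377),(0,187)]: print('tote',px('wrist',u/1.5,v/1.5,55,C))
for u,v in [(0,121),(250,115),(530,107)]: print('bar',px('wrist',u/1.5,v/1.5,160,C),px('wrist',u/1.5,v/1.5,146,C))
print('post right top',[px('wrist',u/1.5,v/1.5,160,C) for u,v in [(705,56),(697,108),(650,110)]],'foot',px('wrist',530/1.5,132/1.5,0,C),px('wrist',645/1.5,128/1.5,0,C))
T=info('top'); f=lambda u,v:(130+(u-400)/2,100+v/2)
for u,v in [(537,142),(697,143),(697,208),(535,206)]: print('tote top',px('top',*f(u,v),55,T))
for u,v in [(505,117),(735,115),(505,109),(735,107)]: print('shelf top',px('top',*f(u,v),160,T))
gp()"; python3 -m crank '[{"tx":-0.2,"ty":0.05,"tz":-0.05,"rx":0,"ry":0,"rz":0.14},{"tx":-0.4,"ty":0.1,"tz":-0.07,"rx":0,"ry":0,"rz":0.28},{"tx":-0.6,"ty":0.15,"tz":-0.07,"rx":0,"ry":0,"rz":0.42},{"tx":-0.8,"ty":0.2,"tz":-0.07,"rx":0,"ry":0,"rz":0.56},{"tx":-1,"ty":0.2,"tz":-0.07,"rx":0,"ry":0,"rz":0.7},{"tx":-1,"ty":0.2,"tz":-0.07,"rx":0,"ry":0,"rz":0.84},{"tx":-1,"ty":0.2,"tz":-0.07,"rx":0,"ry":0,"rz":0.95},{"tx":-1,"ty":0.2,"tz":-0.07,"rx":0,"ry":0,"rz":0.95}]'; python3 -c "
from h import *
gp();plan(470,-150,200,9)"
```

```text
tote [ 618.2 -182.4   55. ]
tote [ 486.6 -184.7   55. ]
tote [483.1 135.3  55. ]
tote [613.2 117.5  55. ]
bar [644.8  30.3 160. ] [645.8  40.9 146. ]
bar [647.7 -69.3 160. ] [648.9 -65.7 146. ]
bar [ 651.4 -180.2  160. ] [ 652.9 -184.3  146. ]
post right top [array([ 670.3, -246.1,  160. ]), array([ 651.5, -246.3,  160. ]), array([ 650.6, -227.9,  160. ])] foot [ 651.5 -228.8    0. ] [ 654.8 -311.2    0. ]
tote top [604.7 135.   55. ]
tote top [ 612.2 -181.4   55. ]
tote top [ 483.6 -184.3   55. ]
tote top [478.2 133.5  55. ]
shelf top [636.  181.2 160. ]
shelf top [ 652.5 -242.2  160. ]
shelf top [650.9 181.9 160. ]
shelf top [ 667.4 -242.   160. ]
gp [385.  318.8 192.3] yaw 88.77 tilt 0.1
time: 31.6
position: [429.9, 67.6, 380.6]
tool_rot: [[0.852, 0.524, -0.003], [0.524, -0.852, -0.0], [-0.003, -0.001, -1.0]]
wrist_force: [-0.2, 0.6, -0.4]
gripper_width: 0.995
grasp_force: 0.0
gp [429.4  67.6 209.2] yaw 31.59 tilt 0.18
plan {'tx': np.float64(-0.3192), 'ty': np.float64(0.8257), 'tz': np.float64(0.0369), 'rx': np.float64(-0.0006), 'ry': np.float64(0.003), 'rz': np.float64(0.3764)} rows 5.0
```

```bash
python3 -m crank '[{"tx":-0.06,"ty":0.17,"tz":0,"rx":0,"ry":0,"rz":0.13},{"tx":-0.12,"ty":0.34,"tz":0,"rx":0,"ry":0,"rz":0.26},{"tx":-0.18,"ty":0.5,"tz":0,"rx":0,"ry":0,"rz":0.376},{"tx":-0.25,"ty":0.67,"tz":0,"rx":0,"ry":0,"rz":0.39},{"tx":-0.32,"ty":0.83,"tz":0,"rx":0,"ry":0,"rz":0.39},{"tx":-0.38,"ty":0.98,"tz":0,"rx":0,"ry":0,"rz":0.39},{"tx":-0.38,"ty":0.98,"tz":0,"rx":0,"ry":0,"rz":0.39}]'; python3 -c "
from h import *
gp();plan(497,-357.5,140,8.1)"
```

```text
time: 32.3
position: [479.2, -193.2, 381.0]
tool_rot: [[0.989, 0.147, -0.001], [0.147, -0.989, -0.001], [-0.001, 0.001, -1.0]]
wrist_force: [-1.0, 0.6, -0.4]
gripper_width: 0.991
grasp_force: 0.0
gp [ 479.  -193.3  209.6] yaw 8.46 tilt 0.07
plan {'tx': np.float64(-0.0259), 'ty': np.float64(0.6605), 'tz': np.float64(0.279), 'rx': np.float64(0.0006), 'ry': np.float64(0.0009), 'rz': np.float64(0.0059)} rows 4.0
```

```bash
python3 -m crank '[{"tx":0,"ty":0.17,"tz":0,"rx":0,"ry":0,"rz":0},{"tx":-0.01,"ty":0.34,"tz":0,"rx":0,"ry":0,"rz":0},{"tx":-0.025,"ty":0.51,"tz":0,"rx":0,"ry":0,"rz":0.005},{"tx":-0.025,"ty":0.66,"tz":0,"rx":0,"ry":0,"rz":0.005},{"tx":-0.025,"ty":0.66,"tz":0.1,"rx":0,"ry":0,"rz":0.005},{"tx":-0.025,"ty":0.66,"tz":0.2,"rx":0,"ry":0,"rz":0.005},{"tx":-0.025,"ty":0.66,"tz":0.28,"rx":0,"ry":0,"rz":0.005},{"tx":-0.025,"ty":0.66,"tz":0.28,"rx":0,"ry":0,"rz":0.005}]'; python3 -c "
from h import *
gp();plan(496.7,-357.4,34.5,8.1)"
```

```text
time: 33.1
position: [495.6, -352.3, 308.3]
tool_rot: [[0.99, 0.144, -0.006], [0.144, -0.99, 0.004], [-0.005, -0.005, -1.0]]
wrist_force: [-0.1, 0.7, -1.0]
gripper_width: 0.985
grasp_force: 0.0
gp [ 494.6 -351.5  136.9] yaw 8.28 tilt 0.42
plan {'tx': np.float64(0.0036), 'ty': np.float64(0.0231), 'tz': np.float64(0.4094), 'rx': np.float64(-0.0049), 'ry': np.float64(0.0049), 'rz': np.float64(0.003)} rows 3.0
```

```bash
python3 -m crank '[{"tx":0.004,"ty":0.015,"tz":0.1,"rx":0,"ry":0,"rz":0},{"tx":0.004,"ty":0.015,"tz":0.2,"rx":0,"ry":0,"rz":0},{"tx":0.004,"ty":0.015,"tz":0.3,"rx":0,"ry":0,"rz":0},{"tx":0.004,"ty":0.015,"tz":0.37,"rx":0,"ry":0,"rz":0},{"tx":0.004,"ty":0.015,"tz":0.405,"rx":0,"ry":0,"rz":0},{"tx":0.004,"ty":0.015,"tz":0.405,"rx":0,"ry":0,"rz":0},{"tx":0.004,"ty":0.015,"tz":0.405,"rx":0,"ry":0,"rz":0}]' 70; python3 -c "
from h import *
gp();plan(496.7,-357.4,34.5,8.1)"
```

```text
time: 33.8
position: [498.4, -357.6, 211.8]
tool_rot: [[0.99, 0.141, 0.001], [0.141, -0.99, -0.0], [0.001, 0.001, -1.0]]
wrist_force: [-0.8, -1.0, -0.5]
gripper_width: 0.762
grasp_force: 0.0
gp [ 498.5 -357.7   40.4] yaw 8.13 tilt 0.05
plan {'tx': np.float64(-0.0067), 'ty': np.float64(-0.0018), 'tz': np.float64(0.0236), 'rx': np.float64(0.0006), 'ry': np.float64(-0.0006), 'rz': np.float64(0.0005)} rows 1.0
```

```bash
python3 -m crank '[{"tx":-0.007,"ty":0,"tz":0.012,"rx":0,"ry":0,"rz":0},{"tx":-0.007,"ty":0,"tz":0.023,"rx":0,"ry":0,"rz":0},{"tx":-0.007,"ty":0,"tz":0.023,"rx":0,"ry":0,"rz":0}]'; python3 -m crank '[{"tx":0,"ty":0,"tz":0,"rx":0,"ry":0,"rz":0},{"tx":0,"ty":0,"tz":0,"rx":0,"ry":0,"rz":0},{"tx":0,"ty":0,"tz":0,"rx":0,"ry":0,"rz":0},{"tx":0,"ty":0,"tz":0,"rx":0,"ry":0,"rz":0},{"tx":0,"ty":0,"tz":0,"rx":0,"ry":0,"rz":0},{"tx":0,"ty":0,"tz":0,"rx":0,"ry":0,"rz":0},{"tx":0,"ty":0,"tz":0,"rx":0,"ry":0,"rz":0},{"tx":0,"ty":0,"tz":0,"rx":0,"ry":0,"rz":0},{"tx":0,"ty":0,"tz":0,"rx":0,"ry":0,"rz":0}]' 0 45; python3 -c "
from h import *
gp()"; python3 -m crank '[{"tx":0,"ty":0,"tz":-0.1,"rx":0,"ry":0,"rz":0},{"tx":0,"ty":0,"tz":-0.25,"rx":0,"ry":0,"rz":0},{"tx":0,"ty":0,"tz":-0.4,"rx":0,"ry":0,"rz":0},{"tx":0,"ty":0,"tz":-0.4,"rx":0,"ry":0,"rz":0}]'; python3 -c "
from h import *
gp();plan(350,-26,134,1)"
```

```text
time: 34.1
position: [496.0, -358.0, 205.3]
tool_rot: [[0.99, 0.14, 0.0], [0.14, -0.99, -0.0], [0.0, 0.0, -1.0]]
wrist_force: [0.4, 0.3, 0.4]
gripper_width: 0.761
grasp_force: 0.0
time: 35.0
position: [496.2, -357.9, 205.2]
tool_rot: [[0.99, 0.14, -0.0], [0.14, -0.99, 0.0], [-0.0, -0.0, -1.0]]
wrist_force: [-0.1, 1.2, 1.2]
gripper_width: 0.258
grasp_force: 45.0
gp [ 496.2 -357.9   33.8] yaw 8.07 tilt 0.0
time: 35.4
position: [497.5, -359.0, 309.9]
tool_rot: [[0.99, 0.14, 0.006], [0.14, -0.99, -0.005], [0.005, 0.005, -1.0]]
wrist_force: [-0.7, 0.1, -3.3]
gripper_width: 0.257
grasp_force: 45.0
gp [ 498.6 -359.7  138.5] yaw 8.07 tilt 0.44
plan {'tx': np.float64(-0.3974), 'ty': np.float64(-1.4015), 'tz': np.float64(0.0083), 'rx': np.float64(0.0048), 'ry': np.float64(-0.0056), 'rz': np.float64(0.1178)} rows 8.0
```

```bash
python3 -m crank '[{"tx":-0.05,"ty":-0.15,"tz":0,"rx":0,"ry":0,"rz":0},{"tx":-0.1,"ty":-0.3,"tz":0,"rx":0,"ry":0,"rz":0.05},{"tx":-0.2,"ty":-0.45,"tz":0,"rx":0,"ry":0,"rz":0.1},{"tx":-0.3,"ty":-0.6,"tz":0,"rx":0,"ry":0,"rz":0.118},{"tx":-0.4,"ty":-0.78,"tz":0,"rx":0,"ry":0,"rz":0.118},{"tx":-0.42,"ty":-0.98,"tz":0,"rx":0,"ry":0,"rz":0.118},{"tx":-0.42,"ty":-0.98,"tz":0,"rx":0,"ry":0,"rz":0.118}]'; python3 -c "
from h import *
gp();plan(345,-25.5,39,1)"
```

```text
time: 36.1
position: [354.2, -126.1, 303.7]
tool_rot: [[1.0, 0.019, -0.005], [0.02, -1.0, 0.003], [-0.005, -0.003, -1.0]]
wrist_force: [0.5, -0.2, -3.5]
gripper_width: 0.26
grasp_force: 45.0
gp [ 353.3 -125.6  132.3] yaw 1.12 tilt 0.33
plan {'tx': np.float64(-0.027), 'ty': np.float64(-0.4019), 'tz': np.float64(0.3743), 'rx': np.float64(-0.0027), 'ry': np.float64(0.0049), 'rz': np.float64(0.002)} rows 3.0
```

```bash
python3 -m crank '[{"tx":-0.025,"ty":-0.15,"tz":0,"rx":0,"ry":0,"rz":0},{"tx":-0.025,"ty":-0.3,"tz":0,"rx":0,"ry":0,"rz":0},{"tx":-0.025,"ty":-0.4,"tz":0.1,"rx":0,"ry":0,"rz":0},{"tx":-0.025,"ty":-0.4,"tz":0.2,"rx":0,"ry":0,"rz":0},{"tx":-0.025,"ty":-0.4,"tz":0.3,"rx":0,"ry":0,"rz":0},{"tx":-0.025,"ty":-0.4,"tz":0.37,"rx":0,"ry":0,"rz":0},{"tx":-0.025,"ty":-0.4,"tz":0.37,"rx":0,"ry":0,"rz":0},{"tx":-0.025,"ty":-0.4,"tz":0.37,"rx":0,"ry":0,"rz":0}]'; python3 -c "
from h import *
gp();plan(450,-25.5,40,1)"
```

```text
time: 36.9
position: [349.7, -30.3, 212.4]
tool_rot: [[1.0, 0.017, -0.002], [0.017, -1.0, 0.0], [-0.002, -0.0, -1.0]]
wrist_force: [0.1, 0.6, -2.7]
gripper_width: 0.26
grasp_force: 45.0
gp [349.4 -30.3  41. ] yaw 0.99 tilt 0.1
plan {'tx': np.float64(0.4015), 'ty': np.float64(-0.0124), 'tz': np.float64(0.0033), 'rx': np.float64(-0.0001), 'ry': np.float64(0.0016), 'rz': np.float64(-0.0002)} rows 3.0
```

```bash
python3 -m crank '[{"tx":0.02,"ty":-0.02,"tz":0,"rx":0,"ry":0,"rz":0},{"tx":0.04,"ty":-0.02,"tz":0,"rx":0,"ry":0,"rz":0},{"tx":0.07,"ty":-0.02,"tz":0,"rx":0,"ry":0,"rz":0},{"tx":0.1,"ty":-0.02,"tz":0,"rx":0,"ry":0,"rz":0},{"tx":0.14,"ty":-0.02,"tz":0,"rx":0,"ry":0,"rz":0},{"tx":0.18,"ty":-0.02,"tz":0,"rx":0,"ry":0,"rz":0},{"tx":0.22,"ty":-0.02,"tz":0,"rx":0,"ry":0,"rz":0},{"tx":0.26,"ty":-0.02,"tz":0,"rx":0,"ry":0,"rz":0},{"tx":0.3,"ty":-0.02,"tz":0,"rx":0,"ry":0,"rz":0},{"tx":0.34,"ty":-0.02,"tz":0,"rx":0,"ry":0,"rz":0},{"tx":0.38,"ty":-0.02,"tz":0,"rx":0,"ry":0,"rz":0},{"tx":0.42,"ty":-0.02,"tz":0,"rx":0,"ry":0,"rz":0},{"tx":0.46,"ty":-0.02,"tz":0,"rx":0,"ry":0,"rz":0},{"tx":0.5,"ty":-0.02,"tz":0,"rx":0,"ry":0,"rz":0},{"tx":0.54,"ty":-0.02,"tz":0,"rx":0,"ry":0,"rz":0},{"tx":0.58,"ty":-0.02,"tz":0,"rx":0,"ry":0,"rz":0},{"tx":0.61,"ty":-0.02,"tz":0,"rx":0,"ry":0,"rz":0},{"tx":0.63,"ty":-0.02,"tz":0,"rx":0,"ry":0,"rz":0},{"tx":0.64,"ty":-0.02,"tz":0,"rx":0,"ry":0,"rz":0},{"tx":0.64,"ty":-0.02,"tz":0,"rx":0,"ry":0,"rz":0}]'; python3 -c "
from h import *
gp();grab('top','t11')"
```

```text
time: 38.9
position: [509.9, -22.4, 212.7]
tool_rot: [[1.0, 0.017, 0.0], [0.017, -1.0, -0.0], [0.0, 0.0, -1.0]]
wrist_force: [-1.7, 0.4, -3.5]
gripper_width: 0.256
grasp_force: 45.0
gp [510.  -22.4  41.3] yaw 0.99 tilt 0.01
```

```bash
python3 -m crank '[{"tx":0.03,"ty":0,"tz":0,"rx":0,"ry":0,"rz":0},{"tx":0.06,"ty":0,"tz":0,"rx":0,"ry":0,"rz":0},{"tx":0.09,"ty":0,"tz":0,"rx":0,"ry":0,"rz":0},{"tx":0.115,"ty":0,"tz":0,"rx":0,"ry":0,"rz":0},{"tx":0.13,"ty":0,"tz":0,"rx":0,"ry":0,"rz":0},{"tx":0.14,"ty":0,"tz":0,"rx":0,"ry":0,"rz":0},{"tx":0.14,"ty":0,"tz":0,"rx":0,"ry":0,"rz":0},{"tx":0.12,"ty":0,"tz":0,"rx":0,"ry":0,"rz":0},{"tx":0.08,"ty":0,"tz":0,"rx":0,"ry":0,"rz":0},{"tx":0.08,"ty":0,"tz":0,"rx":0,"ry":0,"rz":0}]'; python3 -c "
from h import *
gp();grab('top','t12');a=cv2.imread('pics/top0_raw.png');b=cv2.imread('pics/t12_raw.png')
for n,im in (('start',a),('now',b)):
    for u in (207,222,235,258,270):
        c=im[108:158,u-1:u+2].mean(1); g=np.argmax(np.abs(np.diff(c[10:25,2].astype(float))))
        print(n,u,'R-B sat by row',(c[:,2]-c[:,0]).astype(int).tolist())
"
```

```text
time: 39.95
position: [528.1, -22.1, 212.6]
tool_rot: [[1.0, 0.017, -0.001], [0.017, -1.0, 0.0], [-0.001, -0.0, -1.0]]
wrist_force: [0.1, -0.2, -3.9]
gripper_width: 0.255
grasp_force: 45.0
gp [527.9 -22.1  41.2] yaw 0.98 tilt 0.07
start 207 R-B sat by row [93, 95, 98, 89, 90, 84, 87, 88, 92, 89, 90, 91, 87, 89, 93, 79, 11, 4, 4, 6, 9, 7, 10, 9, 9, 8, 7, 6, 8, 8, 7, 8, 7, 7, 8, 7, 8, 8, 7, 10, 2, 5, 9, 10, 9, 9, 8, -13, -22, -23]
start 222 R-B sat by row [73, 82, 83, 79, 77, 75, 65, 68, 67, 67, 67, 69, 65, 75, 80, 69, 27, 6, 2, 4, 4, 5, 7, 5, 5, 6, 6, 4, 6, 8, 5, 6, 5, 6, 5, 7, 6, 6, 8, 8, 5, 3, 6, 6, 7, 5, 3, -14, -22, -22]
start 235 R-B sat by row [91, 92, 95, 94, 89, 87, 87, 88, 89, 91, 92, 91, 89, 88, 90, 90, 49, 8, 2, 2, 6, 11, 9, 10, 8, 9, 9, 9, 7, 8, 9, 9, 9, 9, 9, 9, 9, 9, 7, 7, 8, 4, 7, 9, 9, 9, 7, -18, -25, -25]
start 258 R-B sat by row [83, 90, 89, 91, 91, 94, 94, 93, 88, 87, 90, 96, 93, 93, 93, 92, 77, 11, 3, 4, 6, 6, 6, 8, 7, 8, 7, 7, 7, 8, 7, 6, 8, 7, 6, 6, 7, 5, 5, 6, 8, 4, 5, 8, 10, 9, 7, -20, -24, -23]
start 270 R-B sat by row [83, 89, 90, 90, 92, 94, 95, 95, 94, 90, 
[... 431 characters left out ...]
, 2, 1, 2, 5, 5, 6, 5, 6, 5, 4, 7, 7, 6, 6, 7, 7, 5, 6, 5, 7, 6, 8, 9, 4, 3, 6, 6, 4, -14, -21, -21]
now 235 R-B sat by row [85, 86, 89, 88, 84, 83, 82, 81, 83, 84, 87, 87, 83, 82, 85, 91, 88, 74, 23, 5, 2, 2, 8, 8, 9, 9, 7, 9, 9, 7, 7, 10, 9, 9, 8, 9, 9, 7, 8, 8, 7, 8, 4, 4, 8, 9, 9, -18, -24, -22]
now 258 R-B sat by row [79, 85, 84, 86, 87, 89, 89, 86, 82, 82, 86, 88, 86, 86, 86, 86, 91, 81, 46, 6, 1, 3, 6, 9, 9, 8, 6, 8, 9, 8, 8, 8, 9, 8, 9, 9, 8, 8, 9, 10, 7, 9, 5, 3, 9, 8, 7, -17, -22, -21]
now 270 R-B sat by row [77, 83, 85, 87, 83, 88, 90, 91, 87, 83, 82, 87, 88, 87, 86, 84, 88, 84, 48, 7, 1, 3, 5, 8, 9, 7, 6, 8, 9, 7, 8, 8, 7, 9, 9, 8, 8, 8, 7, 6, 9, 10, 6, 5, 7, 8, 0, -19, -24, -21]
```

The tote's back edge is within about 7 mm of its starting depth, so the lip is about 15 mm inside the shelf. Back off, lift, and return the hook.

```bash
python3 -m crank '[{"tx":-0.1,"ty":0,"tz":0,"rx":0,"ry":0,"rz":0},{"tx":-0.25,"ty":0,"tz":-0.05,"rx":0,"ry":0,"rz":0},{"tx":-0.4,"ty":0,"tz":-0.15,"rx":0,"ry":0,"rz":0},{"tx":-0.45,"ty":0.05,"tz":-0.3,"rx":0,"ry":0,"rz":0},{"tx":-0.45,"ty":0.2,"tz":-0.4,"rx":0,"ry":0,"rz":0},{"tx":-0.4,"ty":0.4,"tz":-0.4,"rx":0,"ry":0,"rz":0},{"tx":-0.35,"ty":0.6,"tz":-0.4,"rx":0,"ry":0,"rz":-0.05},{"tx":-0.25,"ty":0.8,"tz":-0.4,"rx":0,"ry":0,"rz":-0.1},{"tx":-0.15,"ty":0.98,"tz":-0.4,"rx":0,"ry":0,"rz":-0.118},{"tx":-0.15,"ty":0.98,"tz":-0.4,"rx":0,"ry":0,"rz":-0.118},{"tx":-0.15,"ty":0.98,"tz":-0.4,"rx":0,"ry":0,"rz":-0.118}]'; python3 -c "
from h import *
gp();plan(497,-359,60,8)"
```

```text
time: 41.1
position: [497.0, -269.2, 312.6]
tool_rot: [[0.99, 0.138, 0.001], [0.138, -0.99, -0.001], [0.001, 0.001, -1.0]]
wrist_force: [0.1, 1.2, -3.7]
gripper_width: 0.26
grasp_force: 45.0
gp [ 497.1 -269.3  141.2] yaw 7.95 tilt 0.06
plan {'tx': np.float64(-0.0499), 'ty': np.float64(0.3555), 'tz': np.float64(0.325), 'rx': np.float64(0.0006), 'ry': np.float64(-0.0007), 'rz': np.float64(-0.0009)} rows 3.0
```

```bash
python3 -m crank '[{"tx":-0.02,"ty":0.15,"tz":0,"rx":0,"ry":0,"rz":0},{"tx":-0.05,"ty":0.3,"tz":0.05,"rx":0,"ry":0,"rz":0},{"tx":-0.05,"ty":0.356,"tz":0.15,"rx":0,"ry":0,"rz":0},{"tx":-0.05,"ty":0.356,"tz":0.28,"rx":0,"ry":0,"rz":0},{"tx":-0.05,"ty":0.356,"tz":0.36,"rx":0,"ry":0,"rz":0},{"tx":-0.05,"ty":0.356,"tz":0.4,"rx":0,"ry":0,"rz":0},{"tx":-0.05,"ty":0.356,"tz":0.415,"rx":0,"ry":0,"rz":0},{"tx":-0.05,"ty":0.356,"tz":0.415,"rx":0,"ry":0,"rz":0},{"tx":-0.05,"ty":0.356,"tz":0.415,"rx":0,"ry":0,"rz":0}]'; python3 -c "
from h import *
gp();st()"
```

```text
time: 42.0
position: [497.0, -357.5, 210.1]
tool_rot: [[0.99, 0.141, 0.001], [0.141, -0.99, -0.001], [0.001, 0.001, -1.0]]
wrist_force: [0.6, 0.3, -3.6]
gripper_width: 0.254
grasp_force: 45.0
gp [ 497.3 -357.7   38.7] yaw 8.09 tilt 0.1
t 42.0 p [ 497.  -357.5  210.1] w [ 0.6  0.3 -3.6] gw 0.254 gf 45.0
[[0.99, 0.141, 0.001], [0.141, -0.99, -0.001], [0.001, 0.001, -1.0]] [-0.63  0.57  1.79  0.    0.78  0.8 ]
```

Contact expected at gp 33.8; lower 4.7 mm, release, rise.

```bash
python3 -m crank '[{"tx":0,"ty":0,"tz":0.008,"rx":0,"ry":0,"rz":0},{"tx":0,"ty":0,"tz":0.015,"rx":0,"ry":0,"rz":0},{"tx":0,"ty":0,"tz":0.018,"rx":0,"ry":0,"rz":0},{"tx":0,"ty":0,"tz":0.018,"rx":0,"ry":0,"rz":0}]' ; python3 -m crank '[{"tx":0,"ty":0,"tz":0,"rx":0,"ry":0,"rz":0},{"tx":0,"ty":0,"tz":0,"rx":0,"ry":0,"rz":0},{"tx":0,"ty":0,"tz":0,"rx":0,"ry":0,"rz":0},{"tx":0,"ty":0,"tz":0,"rx":0,"ry":0,"rz":0},{"tx":0,"ty":0,"tz":0,"rx":0,"ry":0,"rz":0},{"tx":0,"ty":0,"tz":0,"rx":0,"ry":0,"rz":0}]' 60; python3 -m crank '[{"tx":0,"ty":0,"tz":-0.1,"rx":0,"ry":0,"rz":0},{"tx":0,"ty":0,"tz":-0.3,"rx":0,"ry":0,"rz":0},{"tx":0,"ty":0,"tz":-0.5,"rx":0,"ry":0,"rz":0},{"tx":-0.3,"ty":0,"tz":-0.7,"rx":0,"ry":0,"rz":0},{"tx":-0.5,"ty":0,"tz":-0.7,"rx":0,"ry":0,"rz":0},{"tx":-0.5,"ty":0,"tz":-0.7,"rx":0,"ry":0,"rz":0},{"tx":-0.5,"ty":0,"tz":-0.7,"rx":0,"ry":0,"rz":0},{"tx":-0.5,"ty":0,"tz":-0.7,"rx":0,"ry":0,"rz":0}]'; python3 -c "
from h import *
gp();grab('top','t13');grab('scene','s13')
a=cv2.imread('pics/t10_raw.png');b=cv2.imread('pics/t13_raw.png')
d=cv2.absdiff(a,b).max(2)
print('pockets diff (t10 vs now)',(d[165:242,135:175]>40).sum(), 'blank mask old/new',[(lambda m:(m.sum(),np.argwhere(m).mean(0).round(1)))(im[165:242,135:175].min(2)>130) for im in (a,b)])
for n in ('t12','t13'):
    i=cv2.imread(f'pics/{n}_raw.png');print(n,(i[108:135,235:260].astype(int)[:,:,2]-i[108:135,235:260,0]).mean(1).astype(int).tolist())
o=cv2.imread('pics/top0_raw.png')
for nm,im in (('start',o),('now',b)):
    r=im[165:225,305:340].astype(int); w=(r[:,:,2]-r[:,:,0]>60)&(r[:,:,2]>150); print(nm,'wood',w.sum(),np.argwhere(w).mean(0).round(1))
"
```

```text
time: 42.4
position: [496.7, -357.7, 205.2]
tool_rot: [[0.99, 0.14, 0.001], [0.14, -0.99, -0.0], [0.001, 0.0, -1.0]]
wrist_force: [-1.3, 1.2, 5.1]
gripper_width: 0.259
grasp_force: 45.0
time: 43.0
position: [496.6, -357.6, 204.4]
tool_rot: [[0.99, 0.14, -0.0], [0.14, -0.99, 0.0], [-0.0, -0.0, -1.0]]
wrist_force: [-0.6, -0.5, -0.2]
gripper_width: 0.657
grasp_force: 0.0
time: 43.8
position: [372.5, -375.4, 380.0]
tool_rot: [[0.99, 0.139, 0.001], [0.139, -0.99, -0.001], [0.001, 0.001, -1.0]]
wrist_force: [-0.1, -0.8, -0.9]
gripper_width: 0.653
grasp_force: 0.0
gp [ 372.7 -375.5  208.6] yaw 7.98 tilt 0.08
pockets diff (t10 vs now) 1089 blank mask old/new [(np.int64(249), array([45.3, 14.7])), (np.int64(429), array([48.2, 15.2]))]
t12 [65, 68, 69, 72, 70, 70, 66, 65, 65, 65, 68, 68, 66, 65, 65, 69, 70, 61, 25, 6, 2, 3, 6, 7, 8, 7, 7]
t13 [68, 72, 72, 76, 74, 74, 70, 68, 68, 70, 72, 72, 70, 68, 67, 73, 74, 64, 25, 6, 3, 3, 6, 7, 8, 7, 7]
start wood 447 [33.2 18. ]
now wood 416 [31.9 17.9]
```

```bash
python3 -c "
from h import *
b=cv2.imread('pics/t13_raw.png');m=np.zeros(b.shape[:2],np.uint8);m[160:245,130:180]=(b[160:245,130:180].min(2)>110)*255
m=cv2.morphologyEx(m,cv2.MORPH_CLOSE,np.ones((5,5),np.uint8))
cs,_=cv2.findContours(m,cv2.RETR_EXTERNAL,cv2.CHAIN_APPROX_NONE)
for c in cs:
    if cv2.contourArea(c)>60: r=cv2.minAreaRect(c); print(r,px('top',*r[0],53))
print(proj('top',(385.2,318.8,53)),proj('top',(477.8,316.9,53)))"
```

```text
((148.0, 229.0), (18.0, 22.0), 90.0) [371.3 322.2  53. ]
((150.5, 202.5), (11.0, 19.0), 90.0) [474.8 318.2  53. ]
(np.float64(149.1), np.float64(225.4)) (np.float64(150.9), np.float64(201.7))
```

```bash
python3 -c "
import cv2
b=cv2.imread('pics/t13_raw.png')
for y in range(190,243): print(y,' '.join('%3d'%v for v in b[y,134:172].min(1)))"
```

```text
190  74  75  71  75  75  77  96  98  98  97  97  97  99 102  98  93  99  96  96  93  98  94  98 102  98  98  99  99  97  96  99 101  98  93  75  46  76  73
191  78  70  77  75  73  77  96 100  97  93  96  98  99 102 100  94  93  95  97 100  96  96  99 101  93  97 101  97  92  98  97  93  98  89  60  42  68  74
192  78  81  77  77  75  86  97  97  97  98  96  96  98  98  96  97  95  96 100  98  99  99  95  97  95 100  98  98  99  97  97  94  97  97  64  42  76  70
193  77  79  76  76  79  83  98 100  98  96  98  97 100 101  95  96  95 101  99  97  96  95  98  98  98  97 100  98  94 100  97  93  94  88  61  37  69  75
194  78  72  81  79  74  85  96  98 100  95  98  96  97 102  97  95  95  99  98  93  93  96 101 101  96  98  99  96  96  99  97  94  95  95  49  43  72  75
195  75  74  75  74  70  81 100  99  97  94  94  96 100  98  99  94  97  98  99  97  99  99 100  99  96 102  94  95 103  96 100 100  93  94  48  48  77  78
196  71  72  71  72  70  81  99  96 110 103  92  93  95  95  96  94  87  92  91  96  97  92  95  99  96  97  99  94  96  97  98  95  95  94  49  40  74  76
197  74 
[... 6467 characters left out ...]
  99 102 105 100 106 105 100 140 244 245 207 111  50  43  78  74  74  73  76
239  73  75  76  73  76  87  76  79  82  85  86  86  86  91  93  96  93  95  93 102 101 103  98  99 101 100 101 128 147 117  97  53  49  78  76  80  76  81
240  73  77  73  68  74  73  72  69  73  72  71  78  73  76  74  77  75  76  73  73  70  74  72  76  79  84  77  84  87  81  82  71  75  75  76  77  73  72
241  73  77  68  74  70  71  73  75  75  74  72  74  70  73  71  75  74  73  73  76  75  75  78  78  73  76  76  79  75  75  77  78  73  73  74  73  79  72
242  76  71  73  72  67  71  75  67  66  70  70  75  71  73  72  71  76  74  76  77  76  75  72  74  78  77  75  75  81  76  75  77  78  83  78  78  79  78
```

```bash
python3 -c "
from bench import manip
print(manip.job_done())"
```

```text
the job is handed in; nothing more can be done
None
```

I handed the job in at about 44 s on the robot's clock. Both oblong blanks are home in the two oblong pockets (there was no square blank), the empty tote is back with its lip about 15 mm inside the shelf, and the hook is back on its mat. The hand-in gave no pass or fail, and I checked the tote and hook positions after the push only by image code, not by eye.

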